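Support the lamp module on the lab jack and trip its catch

TASK

The lamp module hanging under the instrument's head has to come off. Turn the lab jack's knob to raise the platform until it just touches the module and takes its weight, lifting it no more than a millimetre or two; only then push the release pin through the access hole in the head's front until the hidden catch springs, draw it out and lay it flat on the bench again. The module must be left standing on the platform; do not push the bottles, timer or tape about.

Things in the scene. Friction and masses are not known exactly. Their poses are not given: they have to be found in the camera images.
- stand: Instrument stand fixed to the bench, off-white and grey: base plate 260 x 270 x 10 mm, a column at its back, and a hollow box-shaped head that overhangs the jack. Origin: centre line of the hanging lamp module, at bench height; x points from the head's front panel (which faces the robot) to the column, z up. The head spans x -80 to +87, y -92 to +92, z 190 to 259 mm; column x 87 to 137, y -65 to +65; base plate x -115 to +145, y -135 to +135
- hole (a point): Centre of the access hole (14 mm bore in a 4 mm panel, with a steel bezel) in the outer face of the head's front panel, at (-80, -55, 225) mm in the stand's frame; its axis is level, along the stand's x. A 28 mm square sprung pad waits 26 mm behind this point: pushed back 5 mm (about 4 N) it trips the catch; it stops after 12 mm. Axes are the stand's
- lamp: Lamp module, a finned aluminium cylinder 72 mm across and 54 mm tall (0.38 to 0.54 kg) hanging under the head by a mushroom stud inside it. Origin: centre of its flat underside, 130 mm above the bench; z up. It has 6 mm of upward play before it jams against the head
- jack: Scissor lab jack, aluminium, bolted to the stand's base plate under the module. Origin: centre of its underside, 10 mm above the bench; its -x side, which points roughly to the robot's left, carries the inclined knob shaft
- knob_centre (a point): Centre of the jack's black ribbed round knob, 42 mm across, 28 mm long along its axis, free all round; about 132 mm out from the jack's middle and 99 mm above the bench. Axes are the jack's; the knob's axis leans 35 degrees from vertical, away from the jack: direction (-0.574, 0, 0.819) in the jack's frame points out of the free end
- knob (a joint): Knob angle, rad. It grows when the knob is turned clockwise as seen looking at its free end, and each rad raises the platform 3.5 mm (22 mm a turn). It turns stiffly (0.12 N m), stays where it is left, and has several turns: range 0 to 11, starts between 4.0 and 6.6
- platform: The jack's platform, 125 x 112 mm. Origin: centre of its flat top; at the start 6 to 16 mm below the module's underside
- catch (a joint): Hidden fork in the head that holds the module's stud, m: 0 closed; when tripped it springs to 0.024 and stays there
- pin: Release pin lying flat on the bench: a square aluminium handle 60 x 18 x 18 mm with dark grooves and a steel rod 6 mm thick that stands 85 mm out of one end. Origin: centre of the handle's underside; x along the rod, whose tip is at x = 115 mm and whose axis is 9 mm above the origin; z up. 80 g, balances 10 mm ahead of the origin
- bottle_brown: Brown reagent bottle, 58 mm across, 125 mm tall, bystander; the nearer one, left of the jack. Origin: centre of its underside
- bottle_white: White reagent bottle, 66 mm across, 140 mm tall, bystander; the one standing nearer, left of the jack (fixed stock stands farther back). Origin: centre of its underside
- timer: White timer, 64 x 62 x 19 mm, bystander; the one at the front of the bench. Origin: centre of its underside
- tape_roll: Roll of label tape, 61 mm across, 19 mm high, bystander; the one at the front of the bench. Origin: centre of its underside
There are look-alikes about, which are no part of the job. What is shaped like the pin but brown is not meant.

How it is judged:
By the outcome, as a careful person would: the job done as asked, in the order asked, and still so for the second after the job is handed in, with the robot touching nothing.
It also fails if it takes over 72 s, if anything falls off the work surface, if the arm or the gripper's body presses on something with over 40 N, if the wrist force passes 120 N, or if a joint passes its speed limit or range.

ROBOT

A 6-joint arm with a two-finger parallel gripper is mounted at the origin on a cart in front of the work surface, level with it; the furniture and walls round the work are solid. World frame = base frame: x ahead of the robot, y to its left, z up, the work surface at z = 0. Lengths are in m, angles in rad, forces in N, time in s.
With the tool pointing down it reaches from about 0.375 to 0.9 m from the base axis. Payload 3.1 kg.
Tool frame: the origin (TCP) lies at the centre of the arm's flange, where the gripper is bolted on; the fingertips stand 182 mm ahead of it and the grasp point (between the pads) lies 164 mm ahead of it; z points along the fingers, y is the line along which they close (so a half turn about z gives the same grasp; the last joint's range is limited). The gripper opens to 87 mm and grips with 3 to 60 N. Pads are 19 mm wide; open, the fingers measure 117 mm over their backs; the gripper's body (75 mm by 190 mm) begins 51 mm behind the grasp point.
Start: joints at [1.139, 0.527, 1.433, -0, 1.181, -0.178], TCP at [0.156, 0.605, 0.405] pointing down, gripper open.
Joint ranges: [-3.08, 3.08], [-0.75, 2.2], [0.22, 2.44], [-1.43, 4.57], [0, 2.65], [-2.85, 2.85]. Speed limits (rad/s): [2.79, 2.79, 3.14, 3.14, 3.14, 3.14].

INTERFACE

Orientations are given as a unit quaternion [x, y, z, w].
In Python, from rig import * gives the robot as it stands.
- The arm moves only by the tool move_arm, never from a script. Its argument "commands" is a list that holds one entry, the list of rows, each a list of 6 numbers: the shift along the tool's x, y, z in units of 40 mm (1.0 is 40 mm), then the turn, a rotation vector about the tool's x, y, z in rad. A call has 1 to 12 rows; each row is the pose to reach, as a shift and turn from the pose commanded when the call began, along the tool's axes at that moment; what a row does not reach only later rows make up. A row lasts 1/8 s, in which the tool goes at most 62.5 mm and 10.7 degrees, less where a joint would pass 70% of its speed; a pose out of reach is approached as far as the arm can. A call with a gripper value outside its range is refused whole. "claw" is the closure, from -1 (fully open) to 1 (shut), so that 0 is half open, set as the call begins (left out, the last holds). The fingers move at their own pace and stop on an object; "squeeze" is the grip in N (left out, the last holds). Time passes only in rows, so rows that repeat a pose let the fingers close. It gives the time, the measured TCP pose, the force, the opening and the grip force at its end, in the units of the state.
- get_obs(): the state, without advancing time (a new reading comes with each control period).
- camera(name): name is "scene" or "top" or "wrist"; returns a dict with "pixels" (384x512x3 uint8, blue, green, red), "range_z" (384x512 float32, m along the optical axis (not along the pixel's ray), 0 where there is no reading), "camera_matrix" (3x3 intrinsics, pixels), "extrinsics" (4x4, takes a point from world to camera coordinates). Camera axes: x right, y up, looking along -z (the intrinsics and any distortion apply to the point x, -y, -z); pixel columns grow to the right and rows downward; lengths in m; the calibration is good to about 2 mm. A picture is of the moment at which its call begins.
- hand_in(): hands the job in; it is judged then, once.
The state is a dict: "time": time; "q": joint angles; "joint_velocities": joint speeds; "joint_torque": joint torques, N m; "position": TCP position; "tool_rot": TCP orientation; "ft_force": force on the tool from outside, world axes, zero at the start; "moment": the same for the moment, N m; "grip_width": finger opening in m; "grip_force": force on a finger pad.
Only numpy, scipy, OpenCV 4.12 (cv2) and the standard library are available. Lean on these libraries where they do the work, as an engineer would, in place of code of your own. Each camera call takes 0.05 s, during which the arm holds its last target. There are 200 camera calls.

## Working session

There is one attempt and no reset: what is moved stays moved. The work goes in short steps, Python scripts to look and compute and a tool call to move; the robot and the scene stay as the last step left them, time stands still between calls to the robot, and variables do not carry over. Pictures are saved under pics/ and viewed, at most 13 in all, crops included, and the job is handed in when it is done.

Besides the shell and the picture viewer there is one more tool, called by a JSON object that holds its "api" and its "payload", one argument or row to a line. move_arm: Moves the arm, as the interface text tells. Its arguments: {"type":"object","properties":{"commands":{"type":"array","items":{"type":"array","items":{"type":"array","items":{"type":"number"}}}},"claw":{"type":"number"},"squeeze":{"type":"number"}},"required":["commands"]}

```bash
ls; mkdir -p pics; cat > h.py <<'E'
from rig import *
import numpy as np, cv2
from scipy.spatial.transform import Rotation as R
def cloud(c):
    K=c["camera_matrix"];E=c["extrinsics"];z=c["range_z"]
    v,u=np.mgrid[:z.shape[0],:z.shape[1]]
    P=np.stack([(u-K[0,2])/K[0,0]*z,-(v-K[1,2])/K[1,1]*z,-z],-1)
    W=(P-E[:3,3])@E[:3,:3]
    W[z==0]=np.nan
    return W
def proj(c,p):
    K=c["camera_matrix"];E=c["extrinsics"];q=E[:3,:3]@np.array(p)+E[:3,3]
    return K[0,2]+K[0,0]*q[0]/-q[2],K[1,2]+K[1,1]*(-q[1])/-q[2]
def save(n):
    c=camera(n); return c
E
python3 - <<'E'
from h import *
o=get_obs();print({k:np.round(v,3) for k,v in o.items()})
import pickle
d={n:camera(n) for n in("scene","top","wrist")}
pickle.dump(d,open("d0.pkl","wb"))
for n,c in d.items():
    print(n,c["camera_matrix"].tolist(),np.round(-c["extrinsics"][:3,:3].T@c["extrinsics"][:3,3],3),(c["range_z"]>0).mean(), [k for k in c])
cv2.imwrite("pics/scene0.png",cv2.resize(d["scene"]["pixels"],(800,600),interpolation=cv2.INTER_CUBIC))
cv2.imwrite("pics/top0.png",cv2.resize(d["top"]["pixels"],(800,600),interpolation=cv2.INTER_CUBIC))
E
```

```text
pics
{'time': np.float64(0.0), 'q': array([ 1.139,  0.528,  1.434, -0.   ,  1.181, -0.179]), 'joint_velocities': array([0.001, 0.   , 0.   , 0.001, 0.001, 0.001]), 'joint_torque': array([ -0.   , -44.004, -17.659,   0.063,   0.058,  -0.   ]), 'position': array([0.156, 0.605, 0.404]), 'tool_rot': array([ 0.126,  0.992, -0.001, -0.   ]), 'ft_force': array([-0.319,  0.105,  0.193]), 'moment': array([-0.032, -0.051, -0.015]), 'grip_force': np.float64(0.0), 'grip_width': np.float64(0.087)}
scene [[360.2396913835439, 0.0, 255.74370077383753], [0.0, 360.2396913835439, 191.79608273697934], [0.0, 0.0, 1.0]] [0.161 1.058 0.578] 0.9961802164713541 ['pixels', 'range_z', 'camera_matrix', 'extrinsics']
top [[379.33718012533535, 0.0, 253.4996895260756], [0.0, 379.33718012533535, 192.01518873448666], [0.0, 0.0, 1.0]] [-0.209  0.     1.197] 0.996002197265625 ['pixels', 'range_z', 'camera_matrix', 'extrinsics']
wrist [[294.6882340187583, 0.0, 252.88877880690447], [0.0, 294.6882340187583, 197.58888484037396], [0.0, 0.0, 1.0]] [0.091 0.621 0.385] 0.988311767578125 ['pixels', 'range_z', 'camera_matrix', 'extrinsics']
```

View pics/scene0.png

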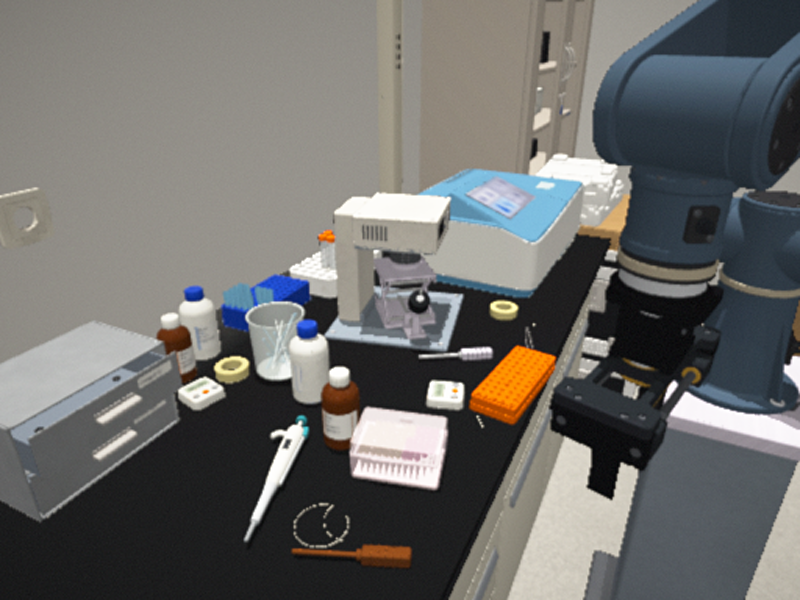

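View pics/top0.png

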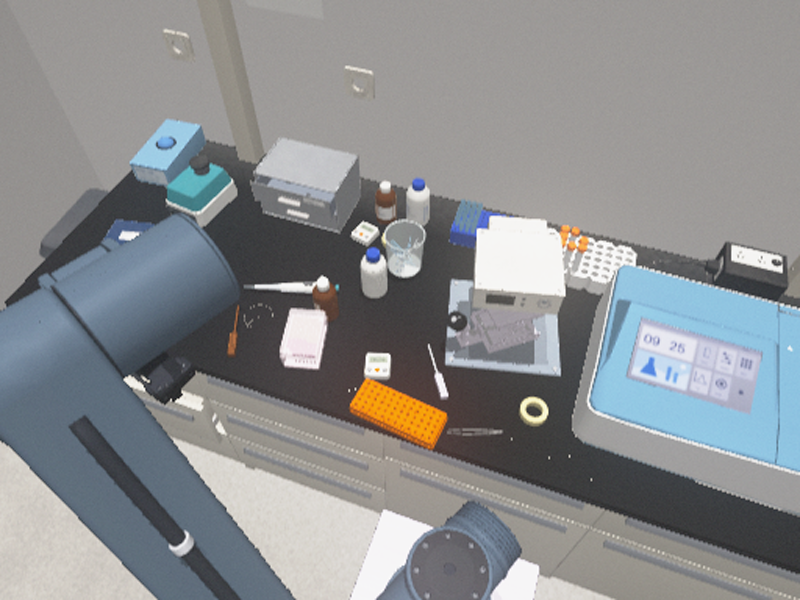

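The scene view shows the silver pin at (455,354), the same thing as top (438,372). The look-alikes are the brown pin at scene (355,555), the white pipette at (275,480) and the tweezers at top (475,432). By the description I choose the silver one. The knob is the black ball at scene (420,302) / top (457,320), and the head's front panel is at top (515,300).

```bash
python3 - <<'E'
from h import *
import pickle
d=pickle.load(open("d0.pkl","rb"))
for n in("top","scene"):
    c=d[n];W=cloud(c);px=c["pixels"].astype(int);s=512/800
    def box(x0,y0,x1,y1):
        m=np.zeros(W.shape[:2],bool);m[int(y0*s):int(y1*s),int(x0*s):int(x1*s)]=1;return m&np.isfinite(W[...,2])
    B=dict(top=dict(pin=(420,335,455,405),knob=(440,305,475,338),head=(465,215,570,320),base=(440,270,570,380)),
           scene=dict(pin=(410,335,500,370),knob=(400,285,440,320),head=(325,185,460,260),base=(320,280,480,350)))[n]
    m=box(*B["pin"])&(px.min(-1)>75);P=W[m]
    print(n,"pin n",m.sum(),"z",np.round(np.percentile(P[:,2],[5,50,95]),4))
    r=cv2.minAreaRect((P[:,:2]*1000).astype(np.float32));print(" rect",r)
    np.save(f"pin_{n}.npy",P)
    m=box(*B["knob"])&(px.max(-1)<70)&(W[...,2]>.06);P=W[m]
    print(" knob n",m.sum(),P.mean(0).round(4),np.percentile(P,[2,98],axis=0).round(4).tolist())
    m=box(*B["head"])&(abs(W[...,2]-.259)<.006);P=W[m]
    r=cv2.minAreaRect((P[:,:2]*1000).astype(np.float32));print(" head n",m.sum(),P[:,2].mean(),r,cv2.boxPoints(r).round(0).tolist())
    # front face pts
    m=box(*B["head"])&(W[...,2]>.195)&(W[...,2]<.25);P=W[m];np.save(f"front_{n}.npy",np.c_[P,px[m]]);print(" face n",len(P),np.percentile(P,[2,50,98],axis=0).round(3).tolist())
    m=box(*B["base"])&(abs(W[...,2]-.010)<.004)&(px.min(-1)>60);P=W[m]
    r=cv2.minAreaRect((P[:,:2]*1000).astype(np.float32));print(" base n",m.sum(),P[:,2].mean(),r,cv2.boxPoints(r).round(0).tolist())
a=d["top"]["pixels"][195:265,270:380];b=d["scene"]["pixels"][115:240,200:330]
cv2.imwrite("pics/crop1.png",np.hstack([cv2.resize(a,(500,318),interpolation=2),cv2.resize(b,(300,318),interpolation=2)]))
E
```

```text
top pin n 272 z [-0.0009  0.0097  0.0186]
 rect ((499.666748046875, 149.45071411132812), (177.392333984375, 63.229034423828125), 16.612289428710938)
 knob n 63 [0.5609 0.1343 0.1073] [[0.5483, 0.1173, 0.0933], [0.5796, 0.1576, 0.1184]]
 head n 2381 0.257564278479603 ((671.9229125976562, 42.46495056152344), (214.49209594726562, 184.21124267578125), 12.796549797058105) [[547.0, 109.0], [588.0, -71.0], [797.0, -24.0], [756.0, 156.0]]
 face n 627 [[0.551, -0.064, 0.196], [0.572, 0.024, 0.224], [0.748, 0.127, 0.25]]
 base n 1633 0.009402136205778764 ((659.3433227539062, 28.348846435546875), (294.5850830078125, 340.10137939453125), 19.296010971069336) [[464.0, 140.0], [577.0, -181.0], [855.0, -83.0], [742.0, 238.0]]
scene pin n 507 z [0.0019 0.0118 0.0197]
 rect ((505.8236999511719, 123.34974670410156), (167.26028442382812, 93.57539367675781), 25.43964195251465)
 knob n 124 [0.5701 0.1475 0.1016] [[0.5518, 0.1304, 0.0807], [0.5898, 0.1612, 0.1196]]
 head n 1087 0.259830163669692 ((678.6627807617188, 45.352989196777344), (217.04812622070312, 188.50296020507812), 13.74736499786377) [[551.0, 111.0], [596.0, -72.0], [806.0, -20.0], [762.0, 163.0]]
 face n 1336 [[0.557, -0.2, 0.196], [0.638, 0.123, 0.223], [0.763, 0.143, 0.249]]
 base n 1448 0.011482534794191784 ((699.6829833984375, 11.005401611328125), (375.4730529785156, 349.2019958496094), 13.184389114379883) [[477.0, 138.0], [557.0, -202.0], [922.0, -116.0], [843.0, 224.0]]
```

View pics/crop1.png

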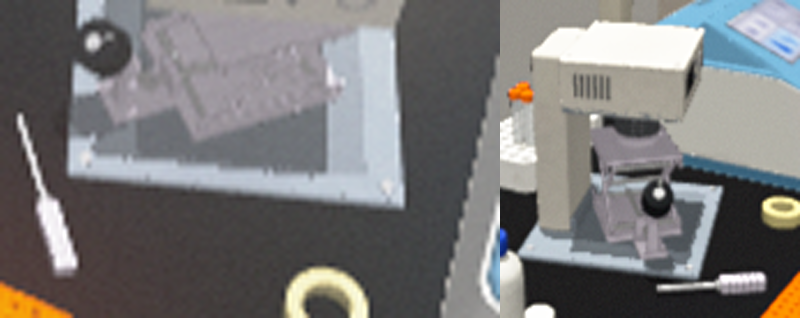

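The close crop confirms the silver, ribbed-handle pin in front of the stand, rod pointing at the stand. The black knob is at the jack's left corner and the front of the head overhangs.

```bash
python3 - <<'E'
from h import *
import pickle
d=pickle.load(open("d0.pkl","rb"))
o=get_obs();T=R.from_quat(o["tool_rot"]);print("tool axes (cols)",T.as_matrix().round(3).tolist())
E=d["wrist"]["extrinsics"];C=-E[:3,:3].T@E[:3,3]
print("cam in tool: pos",T.inv().apply(C-o["position"]).round(4),"view",T.inv().apply(-E[2,:3]).round(3),"up",T.inv().apply(E[1,:3]).round(3))
for n,b in(("top",(420,335,455,405)),("scene",(410,335,500,370))):
    c=d[n];W=cloud(c);px=c["pixels"].astype(int);s=512/800
    m=np.zeros(W.shape[:2],bool);m[int(b[1]*s):int(b[3]*s),int(b[0]*s):int(b[2]*s)]=1
    # ray cast silver mask on plane z=.009
    hsv=cv2.cvtColor(c["pixels"],cv2.COLOR_BGR2HSV)
    mm=(m&(px.min(-1)>90)&(hsv[...,1]<70)).astype(np.uint8)
    k,l,st,ct=cv2.connectedComponentsWithStats(mm);i=1+np.argmax(st[1:,4]);mm=l==i
    K=c["camera_matrix"];E=c["extrinsics"];Cc=-E[:3,:3].T@E[:3,3]
    v,u=np.nonzero(mm);D=np.c_[(u-K[0,2])/K[0,0],-(v-K[1,2])/K[1,1],-np.ones(len(u))]@E[:3,:3]
    P=Cc+D*((.012-Cc[2])/D[:,2])[:,None];P=P[:,:2]*1000
    e=np.linalg.svd(P-P.mean(0))[2][0] if False else np.linalg.eigh(np.cov(P.T))[1][:,1]
    if e[0]<0:e=-e
    t=(P-P.mean(0))@e;w=(P-P.mean(0))@np.array([-e[1],e[0]])
    print(n,len(u),"yaw",np.degrees(np.arctan2(e[1],e[0])),"len",np.ptp(t),"tip",P.mean(0)+e*t.max(),"back",P.mean(0)+e*t.min())
    for a in np.arange(t.min(),t.max(),10): 
        q=(t>=a)&(t<a+10);print(int(a-t.min()),q.sum(),np.round(P[q].mean(0),1) if q.any() else '',end=' | ')
    print()
c=d["top"];W=cloud(c)
# bottles & front objects: heights in a grid
m=(W[...,2]>.012)&(W[...,0]>.3)&(W[...,0]<.8)&(abs(W[...,1])<.5)
k,l,st,ct=cv2.connectedComponentsWithStats(m.astype(np.uint8))
for i in range(1,k):
    if st[i,4]>25:
        P=W[l==i];print(st[i,4],np.percentile(P,[2,98],axis=0).round(3).tolist())
# front face line from top cloud
P=np.load("front_top.npy");print("front",len(P))
th=np.radians(13.3);ux=np.array([np.cos(th),np.sin(th)]);uy=np.array([-ux[1],ux[0]])
Q=P[:,:2]-[.647,.0374];s=np.c_[Q@ux,Q@uy];q=(s[:,0]<-.04)&(s[:,0]>-.12)
A=np.polyfit(s[q,1],s[q,0],1);print("slope",A,"med",np.median(s[q,0]))
E
```

```text
tool axes (cols) [[-0.968, 0.25, -0.001], [0.25, 0.968, -0.002], [0.0, -0.002, -1.0]]
cam in tool: pos [ 0.0677 -0.0004  0.0194] view [-0.249  0.001  0.968] up [ 0.968 -0.001  0.249]
top 137 yaw 32.38661443535071 len 149.39346919096107 tip [544.82948266 193.06004146] back [418.67370695 113.04048827]
0 14 [422.2 116.7] | 10 16 [431.8 120.4] | 20 14 [439.8 126.8] | 30 15 [448.6 131.4] | 40 13 [456.7 136.7] | 50 16 [464.9 142.7] | 60 12 [474.1 146.7] | 70 7 [481.3 154.1] | 80 4 [490.4 159.7] | 90 5 [499.2 164. ] | 100 5 [507.7 170.5] | 110 4 [516.4 175.6] | 120 4 [524.  179.9] | 130 3 [532.  185.7] | 140 5 [540.6 189.5] | 
scene 219 yaw 33.9229547451516 len 147.0875756563878 tip [544.02000533 195.26882014] back [421.96838746 113.18253938]
0 18 [428.9 113.2] | 10 23 [433.8 122.1] | 20 28 [442.6 127. ] | 30 23 [450.7 132.5] | 40 25 [458.6 138.8] | 50 24 [467.3 144.8] | 60 17 [473.9 151.2] | 70 7 [484.  155.4] | 80 8 [492.7 161.7] | 90 10 [501. 166.] | 100 10 [509.8 171.1] | 110 8 [517.5 177.4] | 120 6 [526.4 182.6] | 130 6 [534.6 186.7] | 140 6 [542.8 190.8] | 
4388 [[0.553, -0.056, 0.014], [0.767, 0.137, 0.261]]
932 [[0.634, 0.286, 0.016], [0.796, 0.4, 0.139]]
14686 [[0.405, -0.492, 0.041], [0.781, -0.164, 0.23]]
1170 [[0.378, 0.416, 0.016], [0.563, 0.497, 0.124]]
217 [[0.417, 0.256, 0.012], [0.478, 0.315, 0.022]]
79 [[0.418, 0.113, 0.012], [0.47, 0.152, 0.021]]
1341 [[0.304, 0.103, 0.013], [0.392, 0.296, 0.031]]
157 [[0.426, -0.107, 0.013], [0.483, -0.051, 0.023]]
front 627
slope [-0.00105252 -0.07815938] med -0.07855069111948941
```

```bash
cat >> h.py <<'E'
def tomove(o,pt,Rt):
    "rows (shift units, rotvec) from pose (o pos,rot) to TCP pt, Rt"
    T=R.from_quat(o["tool_rot"])
    return (T.inv().apply(np.array(pt)-o["position"])/.04).round(3).tolist(),(T.inv()*Rt).as_rotvec().round(3).tolist()
def knobrot(jyaw,phi):
    "tool rot on knob axis; phi: turn about tool z; phi=0 -> tool y = jack +y"
    j=np.array([np.cos(jyaw),np.sin(jyaw),0]);ax=-.574*j+np.array([0,0,.819]);z=-ax
    y=np.array([-j[1],j[0],0]);x=np.cross(y,z)
    return R.from_matrix(np.c_[x,y,z])*R.from_rotvec([0,0,phi])
E
python3 - <<'E'
from h import *
import pickle
d=pickle.load(open("d0.pkl","rb"))
rays=[]
for n,b in(("top",(440,305,475,338)),("scene",(400,285,440,320))):
    c=d[n];W=cloud(c);g=c["pixels"].max(-1);s=512/800
    m=np.zeros(g.shape,bool);m[int(b[1]*s):int(b[3]*s),int(b[0]*s):int(b[2]*s)]=1
    m&=(W[...,2]>.06)&(np.linalg.norm(W-[.573,.136,.1],axis=-1)<.045)
    v,u=np.nonzero(m);(cx,cy),r=cv2.minEnclosingCircle(np.c_[u,v].astype(np.float32));print(n,m.sum(),cx,cy,r,u.mean(),v.mean())
    K=c["camera_matrix"];E=c["extrinsics"];D=np.array([(u.mean()-K[0,2])/K[0,0],-(v.mean()-K[1,2])/K[1,1],-1])@E[:3,:3]
    rays.append((-E[:3,:3].T@E[:3,3],D/np.linalg.norm(D)))
(A,a),(B,b)=rays
t=np.linalg.lstsq(np.c_[a,-b],B-A,rcond=None)[0];p,q=A+t[0]*a,B+t[1]*b;print("knob",p.round(4),q.round(4),np.linalg.norm(p-q))
# clearance of body box vs head
S=np.array([.647,.0374]);th=np.radians(13.3)
k=(p+q)/2;j=S-k[:2];print("dist",np.linalg.norm(j),"jyaw",np.arctan2(j[1],j[0]))
jy=np.arctan2(j[1],j[0])
kc=np.r_[S-.132*j/np.linalg.norm(j),.099]
Y,X,Z=np.meshgrid(np.linspace(-.095,.095,39),np.linspace(-.0375,.0375,16),np.linspace(-.0,.113,24),indexing="ij")
B=np.c_[X.ravel(),Y.ravel(),Z.ravel()]
for ph in range(0,180,15):
  out=[]
  for g in(0,.008):
    Rt=knobrot(jy,np.radians(ph));tcp=kc-Rt.apply([0,0,.164-g*1])
    tcp=kc-Rt.apply([0,0,1])*(.164+g)
    P=Rt.apply(B)+tcp;Q=P[:,:2]-S
    s=np.c_[Q[:,0]*np.cos(th)+Q[:,1]*np.sin(th),-Q[:,0]*np.sin(th)+Q[:,1]*np.cos(th),P[:,2]]
    dd=np.maximum(np.maximum(np.array([-.08,-.092,.19])-s,s-np.array([.087,.092,.259])),0)
    out.append(np.linalg.norm(dd,axis=1).min()*1000)
  print(ph,np.round(out,1),tcp.round(3))
o=get_obs()
for ph in(0,90,-90,180): print(ph,tomove(o,kc-knobrot(jy,np.radians(ph)).apply([0,0,.164+.10]),knobrot(jy,np.radians(ph))))
E
```

```text
top 143 293.0 206.0 7.810349941253662 292.5034965034965 206.07692307692307
scene 187 267.0 193.5 8.732224464416504 267.2994652406417 192.98930481283423
knob [0.5707 0.1353 0.0949] [0.5752 0.1356 0.0981] 0.005506286891383347
dist 0.1228768074879104 jyaw -0.9241332301829371
0 [27.5 27.6] [0.508 0.222 0.24 ]
15 [34.7 34.7] [0.508 0.222 0.24 ]
30 [21.5 25.5] [0.508 0.222 0.24 ]
45 [1.8 6. ] [0.508 0.222 0.24 ]
60 [0. 0.] [0.508 0.222 0.24 ]
75 [0. 0.] [0.508 0.222 0.24 ]
90 [0. 0.] [0.508 0.222 0.24 ]
105 [0. 0.] [0.508 0.222 0.24 ]
120 [0. 0.] [0.508 0.222 0.24 ]
135 [0. 0.] [0.508 0.222 0.24 ]
150 [1.3 1.6] [0.508 0.222 0.24 ]
165 [16.  16.1] [0.508 0.222 0.24 ]
0 ([-9.88, -6.255, 2.227], [0.203, -0.588, 0.65])
90 ([-9.88, -6.255, 2.227], [-0.33, -0.679, 2.159])
-90 ([-9.88, -6.255, 2.227], [0.568, -0.276, -0.87])
180 ([-9.88, -6.255, 2.227], [0.748, 0.259, -2.373])
```

{"api": "move_arm", "payload": {
  "commands": [
    [[-4,-2.5,0.5,0.08,-0.24,0.26],[-6,-3.8,1.0,0.12,-0.36,0.4],[-8,-5,1.6,0.16,-0.48,0.53],[-9.9,-6.2,2.2,0.2,-0.59,0.65],[-9.9,-6.2,2.2,0.2,-0.59,0.65],[-9.9,-6.2,2.2,0.2,-0.59,0.65],[-9.9,-6.2,2.2,0.2,-0.59,0.65],[-9.9,-6.2,2.2,0.2,-0.59,0.65],[-9.9,-6.2,2.2,0.2,-0.59,0.65],[-9.9,-6.2,2.2,0.2,-0.59,0.65]]
  ],
  "claw": -1,
  "squeeze": 25
}}

```text
time: 1.4
position: [0.4774, 0.2661, 0.3166]
tool_rot: [0.425, 0.854, -0.132, 0.27]
ft_force: [-0.0, -0.7, 0.3]
grip_width: 0.087
grip_force: 0.0
```

```bash
python3 - <<'E'
from h import *
import pickle
o=get_obs();print({k:np.round(o[k],3) for k in("time","q","position","tool_rot","ft_force","moment")})
c=camera("wrist");pickle.dump((o,c),open("w1.pkl","wb"))
cv2.imwrite("pics/w1.png",cv2.resize(c["pixels"],(800,600),interpolation=2))
E
```

```text
{'time': np.float64(1.4), 'q': array([ 0.432,  0.575,  1.744, -0.828,  0.863,  0.354]), 'position': array([0.477, 0.266, 0.317]), 'tool_rot': array([ 0.425,  0.854, -0.132,  0.27 ]), 'ft_force': array([-0.046, -0.71 ,  0.277]), 'moment': array([0.204, 0.213, 0.024])}
```

View pics/w1.png

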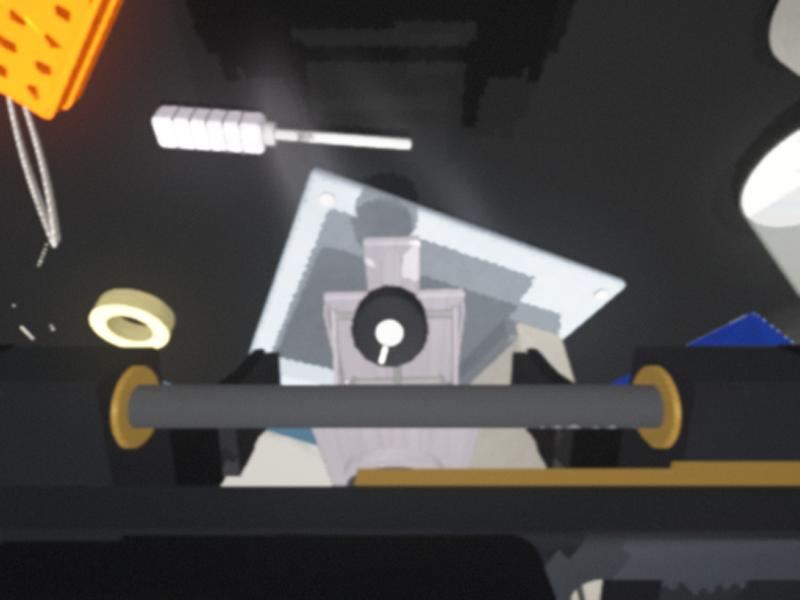

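The wrist view shows the knob cap at (390,325) with a white index line. The jack is square to the image, so its yaw is right. The pin is at (280,135) and the base-plate corners are at (313,170) and (625,282).

```bash
python3 - <<'E'
from h import *
import pickle
o,c=pickle.load(open("w1.pkl","rb"));W=cloud(c);px=c["pixels"];s=.64
m=np.zeros(W.shape[:2],bool);m[int(270*s):int(378*s),int(340*s):int(440*s)]=1
T=R.from_quat(o["tool_rot"]);L=T.inv().apply((W-o["position"]).reshape(-1,3)).reshape(W.shape)
m&=np.isfinite(L[...,2])
print("depth tool-z pct",np.percentile(L[m][:,2],[1,5,25,50,75,95]).round(4))
z0=np.percentile(L[m][:,2],3);f=m&(L[...,2]<z0+.006)
v,u=np.nonzero(f);P=L[f];print("cap",f.sum(),"mean",P.mean(0).round(4),np.percentile(P,[1,99],axis=0).round(4).tolist(), cv2.minEnclosingCircle(P[:,:2].astype(np.float32)))
A=np.linalg.lstsq(np.c_[P[:,:2],np.ones(len(P))],P[:,2],rcond=None)[0];print("plane",A.round(4))
f=m&(L[...,2]<z0+.03)&(px.max(-1)<70);P=L[f];print("dark",f.sum(),np.percentile(P,[1,99],axis=0).round(4).tolist())
cen=np.r_[(np.percentile(L[m&(L[...,2]<z0+.006)],1,axis=0)+np.percentile(L[m&(L[...,2]<z0+.006)],99,axis=0))[:2]/2,z0+.015];print("world cap->centre",(T.apply(cen)+o["position"]).round(4))
# base edge corners: two nearer edge corners raycast on z=.01
K=c["camera_matrix"];E=c["extrinsics"];C=-E[:3,:3].T@E[:3,3]
for q in((313,170),(625,284),(390,325)):
    D=np.array([(q[0]*s-K[0,2])/K[0,0],-(q[1]*s-K[1,2])/K[1,1],-1])@E[:3,:3];print(q,(C+D*(.01-C[2])/D[2]).round(4),L[int(q[1]*s),int(q[0]*s)])
E
```

```text
depth tool-z pct [0.2542 0.2549 0.256  0.3573 0.3829 0.4336]
cap 1828 mean [-0.0049 -0.0036  0.2559] [[-0.0248, -0.0228, 0.2539], [0.0139, 0.016, 0.2596]] ((-0.005897183902561665, -0.0036417602095752954), 0.021045686677098274)
plane [ 0.0169 -0.0121  0.2559]
dark 783 [[-0.0168, -0.0217, 0.2542], [0.0145, 0.0152, 0.2728]]
world cap->centre [0.5715 0.1377 0.0988]
(313, 170) [0.5088 0.1423 0.01  ] [ 0.08032942 -0.05205374  0.32264478]
(625, 284) [0.7578 0.2008 0.01  ] [-0.00629834  0.18887495  0.39096133]
(390, 325) [0.6394 0.047  0.01  ] [-0.00249175 -0.00324451  0.25557134]
```

{"api": "move_arm", "payload": {
  "commands": [
    [[-0.13,-0.09,1.3,0,0,-0.2],[-0.13,-0.09,2.0,0,0,-0.38],[-0.13,-0.09,2.6,0,0,-0.38],[-0.13,-0.09,2.6,0,0,-0.38],[-0.13,-0.09,2.6,0,0,-0.38]]
  ]
}}

```text
time: 2.08
position: [0.5133, 0.2142, 0.2353]
tool_rot: [0.256, 0.919, -0.18, 0.241]
ft_force: [0.4, 0.2, 0.2]
grip_width: 0.0868
grip_force: 0.0
```

```bash
cat >> h.py <<'E'
S0=np.array([.6496,.0368,0]);TH=np.radians(13.25)
RS=R.from_rotvec([0,0,TH])
JY=-.918
def gap(n,c=None):
    "median heights of platform top, lamp fins region, base plate, head top"
    c=c or camera(n);W=cloud(c);s=RS.inv().apply((W-S0).reshape(-1,3)).reshape(W.shape)
    j=R.from_rotvec([0,0,JY]).inv().apply((W-S0).reshape(-1,3)).reshape(W.shape)
    r=np.hypot(s[...,0],s[...,1])
    p=(abs(j[...,0])<.055)&(abs(j[...,1])<.048)&(r>.038)&(s[...,2]>.095)&(s[...,2]<.135)
    b=(s[...,0]<-.06)&(s[...,0]>-.108)&(abs(s[...,1])<.125)&(abs(s[...,2]-.01)<.008)
    h=(s[...,0]<.08)&(s[...,0]>-.07)&(abs(s[...,1])<.08)&(abs(s[...,2]-.259)<.01)
    l=(r<.042)&(s[...,2]>.120)&(s[...,2]<.188)
    q=s[p][:,2];H,e=np.histogram(q,bins=np.arange(.095,.136,.002))
    print(n,"plat",len(q),H,"med",np.median(q).round(5) if len(q) else "", "base",np.median(s[b][:,2]).round(5),"head",np.median(s[h][:,2]).round(5),"lamp n",l.sum(),"zmin",np.percentile(s[l][:,2],[1,5,50]).round(4) if l.any() else "")
    return c,s,j,p,l
E
python3 - <<'E'
from h import *
import pickle
d=pickle.load(open("d0.pkl","rb"))
for n in("scene","top"): gap(n,d[n])
c=gap("scene")[0];pickle.dump(c,open("s1.pkl","wb"))
o=get_obs();print({k:np.round(o[k],3) for k in("time","q","position","ft_force","moment")})
print("grasp pt",(o["position"]+R.from_quat(o["tool_rot"]).apply([0,0,.164])).round(4))
cv2.imwrite("pics/s1.png",cv2.resize(c["pixels"][110:250,180:340],(800,600),interpolation=2))
E
```

```text
scene plat 233 [ 2  1  3  1  2  0  4 13 14 21  3  6  8 12 75 68  0  0  0  0] med 0.12416 base 0.012 head 0.26096 lamp n 289 zmin [0.1233 0.1241 0.1402]
top plat 107 [ 0  0  0  0  0  1  0  0  0  0  3 12 25 36 24  4  0  0  1  1] med 0.12146 base 0.0089 head 0.25792 lamp n 28 zmin [0.1203 0.121  0.1229]
scene plat 76 [ 0  0  0  0  0  0  3  5  4  9  0  0  2  1 25 26  0  0  0  1] med 0.12462 base 0.01209 head 0.26093 lamp n 178 zmin [0.1239 0.1247 0.1457]
{'time': np.float64(2.125), 'q': array([ 0.316,  0.716,  1.78 , -1.012,  0.692,  0.108]), 'position': array([0.513, 0.214, 0.236]), 'ft_force': array([-0.462,  0.209,  0.46 ]), 'moment': array([ 0.249,  0.221, -0.019])}
grasp pt [0.5711 0.1397 0.1013]
```

View pics/s1.png

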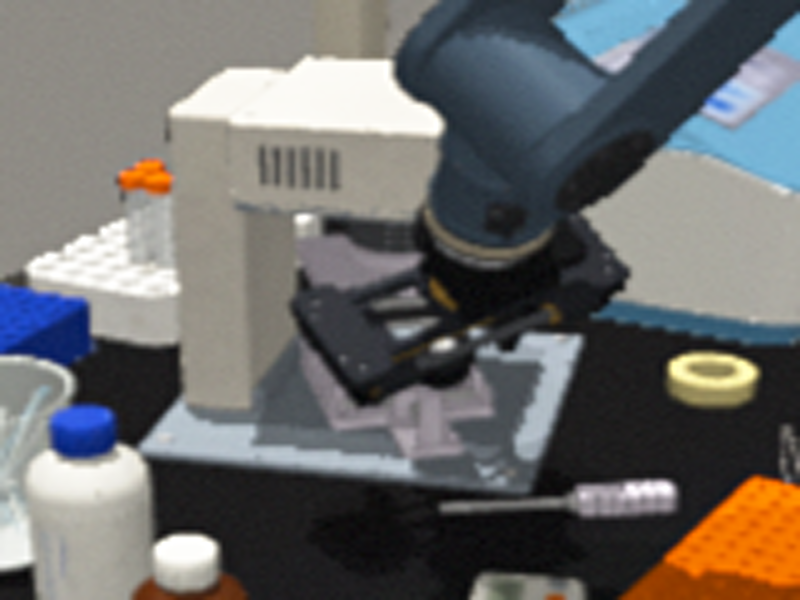

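The scene crop shows the open gripper around the knob at (440,350) and the platform corner at (340,255) below the lamp at (390,230). With the bias removed, both cameras put the platform at z≈122.6 mm, so the gap is about 7.4 mm, or about 2.1 rad.

{"api": "move_arm", "payload": {
  "commands": [
    [[0,0,0,0,0,0],[0,0,0,0,0,0],[0,0,0,0,0,0],[0,0,0,0,0,0],[0,0,0,0,0,0]]
  ],
  "claw": 1,
  "squeeze": 30
}}

```text
time: 2.75
position: [0.5138, 0.213, 0.2346]
tool_rot: [0.256, 0.919, -0.181, 0.241]
ft_force: [-0.6, -0.3, 0.9]
grip_width: 0.0452
grip_force: 0.0
```

{"api": "move_arm", "payload": {
  "commands": [
    [[0,0,0,0,0,0.17],[0,0,0,0,0,0.34],[0,0,0,0,0,0.51],[0,0,0,0,0,0.68],[0,0,0,0,0,0.85],[0,0,0,0,0,1.0],[0,0,0,0,0,1.0]]
  ]
}}

```text
time: 3.62
position: [0.5139, 0.2131, 0.2345]
tool_rot: [0.665, 0.684, -0.043, 0.298]
ft_force: [-0.1, 0.2, -0.6]
grip_width: 0.041
grip_force: 30.0
```

```bash
python3 - <<'E'
from h import *
gap("scene");gap("top")
o=get_obs();print({k:np.round(o[k],3) for k in("time","q","position","ft_force","moment","grip_width","grip_force")})
E
```

```text
scene plat 10 [0 2 0 0 1 0 1 0 0 0 0 0 0 0 0 2 3 1 0 0] med 0.12673 base 0.0119 head 0.26092 lamp n 33 zmin [0.1276 0.1282 0.1399]
top plat 95 [ 1  0  1  0  0  0  0  0  1  0  0  1  3 15 20 32 16  3  1  1] med 0.12514 base 0.00916 head 0.25792 lamp n 21 zmin [0.1222 0.1224 0.1247]
{'time': np.float64(3.725), 'q': array([ 0.313,  0.718,  1.779, -1.013,  0.691,  1.106]), 'position': array([0.514, 0.213, 0.235]), 'ft_force': array([ 0.719, -0.219, -1.205]), 'moment': array([0.446, 0.234, 0.053]), 'grip_width': np.float64(0.041), 'grip_force': np.float64(29.983)}
```

{"api": "move_arm", "payload": {
  "commands": [
    [[0,0,0,0,0,0],[0,0,0,0,0,0],[0,0,0,0,0,-0.17],[0,0,0,0,0,-0.34],[0,0,0,0,0,-0.51],[0,0,0,0,0,-0.68],[0,0,0,0,0,-0.85],[0,0,0,0,0,-1.0],[0,0,0,0,0,-1.0]]
  ],
  "claw": -0.5
}}

```text
time: 4.85
position: [0.5136, 0.213, 0.2346]
tool_rot: [0.257, 0.918, -0.181, 0.241]
ft_force: [-0.0, 0.0, -0.1]
grip_width: 0.0654
grip_force: 0.0
```

```bash
python3 - <<'E'
from h import *
import pickle
c,*_=gap("scene");pickle.dump(c,open("s2.pkl","wb"));gap("top");gap("scene")
o=get_obs();print({k:np.round(o[k],3) for k in("time","grip_width","grip_force")})
w=camera("wrist")
# knob index line: bright pixels on the cap
W=cloud(w);T=R.from_quat(o["tool_rot"]);L=T.inv().apply((W-o["position"]).reshape(-1,3)).reshape(W.shape)
m=(np.hypot(L[...,0],L[...,1])<.02)&(L[...,2]<.165)&(L[...,2]>.135)
print(m.sum(),(m&(w["pixels"].min(-1)>130)).sum(),L[m&(w["pixels"].min(-1)>130)].mean(0))
cv2.imwrite("pics/ws2.png",np.hstack([cv2.resize(w["pixels"],(480,360)),cv2.resize(c["pixels"][140:200,220:273],(318,360),interpolation=2)]))
E
```

```text
scene plat 69 [ 0  0  0  0  0  0  0  0  2  1  6  4  0  0  0  3 40 13  0  0] med 0.12829 base 0.01214 head 0.26089 lamp n 178 zmin [0.1266 0.1283 0.1459]
top plat 88 [ 1  0  0  0  0  0  0  0  0  0  0  0  2 12 20 37 14  2  0  0] med 0.12533 base 0.00892 head 0.25785 lamp n 25 zmin [0.121  0.1211 0.125 ]
scene plat 70 [ 0  0  0  0  0  0  0  0  3  2  6  3  0  0  0  3 43  9  1  0] med 0.12779 base 0.01214 head 0.26093 lamp n 178 zmin [0.127  0.1277 0.1462]
{'time': np.float64(5.0), 'grip_width': np.float64(0.065), 'grip_force': np.float64(0.0)}
2665 105 [-0.00689846 -0.00034785  0.1512018 ]
```

View pics/ws2.png

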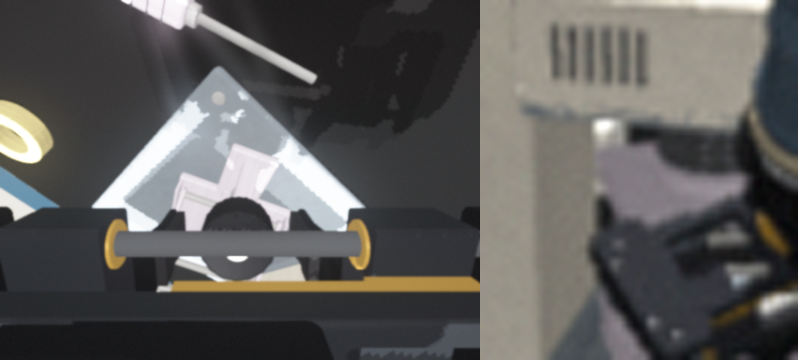

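The combined crop shows the index dot under the gripper's bar (235,257), the platform (680,180) and the lamp's underside (705,150), with a gap still there.

{"api": "move_arm", "payload": {
  "commands": [
    [[0,0,0,0,0,0],[0,0,0,0,0,0],[0,0,0,0,0,0],[0,0,0,0,0,0],[0,0,0,0,0,0.17],[0,0,0,0,0,0.34],[0,0,0,0,0,0.51],[0,0,0,0,0,0.68],[0,0,0,0,0,0.85],[0,0,0,0,0,1.0],[0,0,0,0,0,1.0]]
  ],
  "claw": 1
}}

```text
time: 6.42
position: [0.5139, 0.2131, 0.2346]
tool_rot: [0.665, 0.684, -0.043, 0.298]
ft_force: [0.7, 0.9, 0.3]
grip_width: 0.0412
grip_force: 30.0
```

{"api": "move_arm", "payload": {
  "commands": [
    [[0,0,0,0,0,0],[0,0,0,0,0,0],[0,0,0,0,0,-0.17],[0,0,0,0,0,-0.34],[0,0,0,0,0,-0.51],[0,0,0,0,0,-0.68],[0,0,0,0,0,-0.85],[0,0,0,0,0,-1.0],[0,0,0,0,0,-1.0]]
  ],
  "claw": -0.5
}}

```text
time: 7.55
position: [0.5137, 0.213, 0.2346]
tool_rot: [0.257, 0.918, -0.181, 0.241]
ft_force: [0.2, -0.3, -0.5]
grip_width: 0.0655
grip_force: 0.0
```

```bash
python3 - <<'E'
from h import *
import pickle
c,*_=gap("scene");pickle.dump(c,open("s3.pkl","wb"));gap("top");gap("scene")
a=pickle.load(open("s2.pkl","rb"))
# lamp patch shift: where does lamp project
K=c
print("lamp px",[np.round(proj(c,S0+[0,0,z])) for z in(.13,.184)], np.round(proj(c,S0+RS.apply([-.03,.02,.14]))))
E
```

```text
scene plat 71 [ 0  0  0  0  0  0  0  0  0  0  3  2  2  0  0  0  0 12 43  9] med 0.13178 base 0.01214 head 0.26094 lamp n 170 zmin [0.1304 0.1315 0.1462]
top plat 89 [ 2  0  0  0  0  0  0  0  1  0  1  0  0  0  2 13 44 19  4  3] med 0.12798 base 0.00904 head 0.25793 lamp n 16 zmin [0.1256 0.1262 0.1284]
scene plat 76 [ 0  0  0  0  0  0  0  0  0  1  2  3  1  1  0  0  0 17 41 10] med 0.13151 base 0.0121 head 0.26101 lamp n 168 zmin [0.1308 0.1314 0.1466]
lamp px [array([260., 169.]), array([260., 154.])] [267. 169.]
```

```bash
python3 - <<'E'
from h import *
import pickle
fs=[camera("scene") for _ in range(6)]
np.savez("lb.npz",g=np.mean([f["pixels"].astype(float).mean(-1) for f in fs],0),z=np.nanmedian([f["range_z"] for f in fs],0))
E
```

{"api": "move_arm", "payload": {
  "commands": [
    [[0,0,0,0,0,0],[0,0,0,0,0,0],[0,0,0,0,0,0],[0,0,0,0,0,0],[0,0,0,0,0,0.15],[0,0,0,0,0,0.3],[0,0,0,0,0,0.45],[0,0,0,0,0,0.45]]
  ],
  "claw": 1
}}

```text
time: 9.0
position: [0.5138, 0.2131, 0.2346]
tool_rot: [0.454, 0.839, -0.122, 0.275]
ft_force: [-0.1, 0.7, -0.3]
grip_width: 0.0414
grip_force: 30.0
```

{"api": "move_arm", "payload": {
  "commands": [
    [[0,0,0,0,0,0],[0,0,0,0,0,0],[0,0,0,0,0,-0.15],[0,0,0,0,0,-0.3],[0,0,0,0,0,-0.45],[0,0,0,0,0,-0.45]]
  ],
  "claw": -0.5
}}

```text
time: 9.75
position: [0.5137, 0.213, 0.2346]
tool_rot: [0.257, 0.918, -0.181, 0.241]
ft_force: [0.3, -0.8, -0.4]
grip_width: 0.0649
grip_force: 0.0
```

```bash
python3 - <<'E'
from h import *
import pickle
b=np.load("lb.npz")
gap("top");c,s,j,p,l=gap("scene")
fs=[camera("scene") for _ in range(6)]
g=np.mean([f["pixels"].astype(float).mean(-1) for f in fs],0)
np.savez("la.npz",g=g)
def sh(r0,r1,c0,c1):
    A,B=b["g"],g;x=A[r0:r1,c0:c1]
    best=[]
    for dy in np.arange(-1.5,1.51,.05):
        M=np.float32([[1,0,0],[0,1,dy]]);y=cv2.warpAffine(A,M,A.shape[::-1])[r0:r1,c0:c1];best.append((((y-B[r0:r1,c0:c1])**2).mean().round(2),round(dy,2)))
    return min(best),best[30]
v,u=np.nonzero(l);print("lamp px rows",v.min(),v.max(),"cols",u.min(),u.max())
print("lamp",sh(156,167,u.min()+2,min(u.max(),262)),"head",sh(140,152,222,262),"plat",sh(168,180,238,255))
d=np.abs(g-b["g"])[145:185,230:270];print(d[::3,::3].round(0).astype(int))
cv2.imwrite("pics/s4.png",np.hstack([cv2.resize(x[145:190,230:270].astype(np.uint8),(390,440),interpolation=2) for x in(b["g"],g)]))
E
```

```text
top plat 86 [ 2  0  2  0  0  0  0  0  1  0  0  0  0  0  2  6 20 28 20  5] med 0.12967 base 0.00891 head 0.25783 lamp n 14 zmin [0.1261 0.1262 0.1297]
scene plat 67 [ 0  0  0  0  0  0  0  0  0  0  0  2  2  1  0  0  0  0 19 43] med 0.13312 base 0.01205 head 0.26089 lamp n 162 zmin [0.1321 0.1333 0.1473]
lamp px rows 161 172 cols 248 263
lamp ((np.float64(7.84), np.float64(0.0)), (np.float64(7.84), np.float64(0.0))) head ((np.float64(0.42), np.float64(0.0)), (np.float64(0.42), np.float64(0.0))) plat ((np.float64(7.48), np.float64(-0.05)), (np.float64(7.7), np.float64(0.0)))
[[ 0  0  0  0  1  0  0  1  0  0  1  1  0  1]
 [ 1  0  1  0  1  0  0  0  1  0  0  1  1  0]
 [ 0  1  0  1  0  0  1  0  0  1  0  1  0  0]
 [ 0  0  0  0  0  1  0  0  0  1  0  1  1  1]
 [ 1  0  0  1  0  0  0  0  0  0  0  0  1  1]
 [ 0  1  1  0  0  2  1  0  0  1  0  0  0  0]
 [ 0  0  0  8  4  7  8  1  2  3  3  2  2  0]
 [ 1  1  1  0  1  1  2  4  1  4  4  7  0  1]
 [ 0  1  0  0  0  0  1  1 11 10 12  7  0  0]
 [ 0  1  2  1  1  1  1  1  3  4  6  1  2  0]
 [ 1  0  1  0  0  2  3  3  0  0  0  1  2  1]
 [ 1  0  1  0  0  1  0  2  0  1  6 11  0  1]
 [ 1  0  1  1  1  1  1  0  1  0  1  1  1  0]
 [ 1  0  1  1  2  0  1  1  1  1  0  5  4  2]]
```

View pics/s4.png

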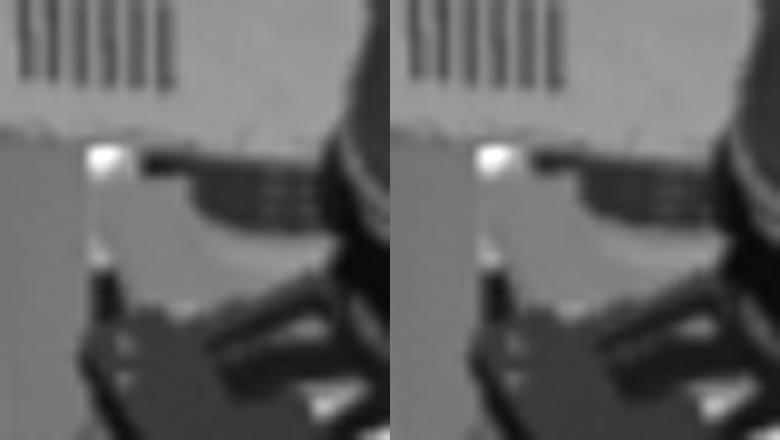

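```bash
python3 - <<'E'
import numpy as np,cv2
A=np.load("lb.npz")["g"];B=np.load("la.npz")["g"]
def sh(r0,r1,c0,c1):
    out=[]
    for dy in np.arange(-1,.61,.05):
        y=cv2.warpAffine(A,np.float32([[1,0,0],[0,1,dy]]),A.shape[::-1],flags=cv2.INTER_CUBIC)[r0:r1,c0:c1];out.append((round(((y-B[r0:r1,c0:c1])**2).mean(),2),round(dy,2)))
    return min(out),out[20]
for r in((161,165,247,262),(162,166,252,262),(163,167,252,262),(164,169,252,261),(166,171,254,262),(160,166,255,262)):print(r,sh(*r))
for c in(256,258,260):print(c,A[158:174,c].round().astype(int),B[158:174,c].round().astype(int))
E
```

```text
(161, 165, 247, 262) ((np.float64(38.36), np.float64(-0.05)), (np.float64(39.67), np.float64(0.0)))
(162, 166, 252, 262) ((np.float64(13.68), np.float64(0.05)), (np.float64(13.77), np.float64(0.0)))
(163, 167, 252, 262) ((np.float64(18.6), np.float64(0.3)), (np.float64(19.88), np.float64(0.0)))
(164, 169, 252, 261) ((np.float64(15.02), np.float64(-0.55)), (np.float64(146.32), np.float64(0.0)))
(166, 171, 254, 262) ((np.float64(26.99), np.float64(-0.5)), (np.float64(165.45), np.float64(0.0)))
(160, 166, 255, 262) ((np.float64(13.67), np.float64(0.0)), (np.float64(13.67), np.float64(0.0)))
256 [153 157 148  95  56  47  52  49  50  49  71 116 140 146 142 134] [153 157 147  96  56  49  49  49  49  53  99 126 140 147 138 132]
258 [155 151 150 106  76  59  68  57  57  53  70 112 137 147 146 134] [155 151 150 106  74  58  65  60  64  60  90 121 141 148 139 130]
260 [153 142 146 110  68  50  54  51  54  50  58 109 137 148 141 100] [153 141 146 113  71  52  55  51  50  50  84 121 142 149 136  96]
```

```bash
python3 - <<'E'
import numpy as np,cv2,pickle
A2=pickle.load(open("s2.pkl","rb"))["pixels"].astype(float).mean(-1)
A=np.load("lb.npz")["g"];B=np.load("la.npz")["g"]
for c in(252,254,256,258,260):
    print(c,*[ (G[158:174,c].round().astype(int)) for G in(A2,A,B)])
    print("  edge row@95",[round(166+np.interp(95,G[166:171,c],np.arange(5)),2) for G in(A2,A,B)])
E
```

```text
252 [151 149 129  79  50  47  50  48  47  70 113 134 139 136 130 127] [154 148 129  79  48  48  47  48  48  70 114 133 138 136 130 128] [153 148 129  79  48  47  47  46  51  92 123 137 139 134 129 129]
  edge row@95 [np.float64(167.58), np.float64(167.57), np.float64(167.11)]
254 [146 139 129  87  54  48  47  48  46  51  87 121 142 144 134 128] [147 141 131  86  52  48  49  49  48  49  85 122 141 144 135 130] [147 141 130  88  53  51  50  50  48  59 109 132 142 141 132 128]
  edge row@95 [np.float64(168.24), np.float64(168.28), np.float64(167.72)]
256 [153 157 147  94  60  45  52  49  50  50  69 117 139 145 140 135] [153 157 148  95  56  47  52  49  50  49  71 116 140 146 142 134] [153 157 147  96  56  49  49  49  49  53  99 126 140 147 138 132]
  edge row@95 [np.float64(168.55), np.float64(168.53), np.float64(167.91)]
258 [153 151 151 105  76  58  55  50  56  53  58 111 140 147 146 132] [155 151 150 106  76  59  68  57  57  53  70 112 137 147 146 134] [155 151 150 106  74  58  65  60  64  60  90 121 141 148 139 130]
  edge row@95 [np.float64(168.7), np.float64(168.59), np.float64(168.16)]
260 [152 143 146 110  68  50  52  51  56  49  57 109 137 149 140  97] [153 142 146 110  68  50  54  51  54  50  58 109 137 148 141 100] [153 141 146 113  71  52  55  51  50  50  84 121 142 149 136  96]
  edge row@95 [np.float64(168.74), np.float64(168.72), np.float64(168.3)]
```

The lamp's lower edge held still while the platform rose to 129.6 mm. In the last 0.45 rad it moved up about 0.5 px, so the lamp is lifted roughly 1.3 to 1.6 mm. I'll back off slightly for margin.

{"api": "move_arm", "payload": {
  "commands": [
    [[0,0,0,0,0,0.13],[0,0,0,0,0,0.13],[0,0,0,0,0,0.13],[0,0,0,0,0,0.13],[0,0,0,0,0,0.13],[0,0,0,0,0,0.07],[0,0,0,0,0,0],[0,0,0,0,0,0]]
  ],
  "claw": 1
}}

```text
time: 11.15
position: [0.5138, 0.2131, 0.2346]
tool_rot: [0.256, 0.919, -0.181, 0.241]
ft_force: [-0.1, -0.0, 0.2]
grip_width: 0.0411
grip_force: 30.0
```

{"api": "move_arm", "payload": {
  "commands": [
    [[0,0,0,0,0,0],[0,0,0,0,0,0],[0,0,0,0,0,0]]
  ],
  "claw": -0.5
}}

```text
time: 11.52
position: [0.5137, 0.213, 0.2346]
tool_rot: [0.256, 0.918, -0.181, 0.241]
ft_force: [0.5, 1.0, 0.2]
grip_width: 0.0615
grip_force: 0.0
```

```bash
python3 - <<'E'
from h import *
gap("top");gap("scene")
G=np.mean([camera("scene")["pixels"].astype(float).mean(-1) for f in range(6)],0)
A=np.load("lb.npz")["g"];B=np.load("la.npz")["g"]
for c in(252,254,256,258,260): print([round(166+np.interp(95,g[166:171,c],np.arange(5)),2) for g in(A,B,G)])
o=get_obs();print({k:np.round(o[k],3) for k in("time","q","position","tool_rot","grip_width")})
Rd=R.from_matrix(np.c_[[0,0,0],[0,0,0],[0,0,0]]) if 0 else None
# retreat 110 along axis then go over pin: tool down, x along rod (yaw) or reversed
pc=np.array([.446,.130,0]);yaw=np.radians(33)
for sgn in(1,-1):
    x=sgn*np.array([np.cos(yaw),np.sin(yaw),0]);z=np.array([0,0,-1]);y=np.cross(z,x)
    Rt=R.from_matrix(np.c_[x,y,z]);print(sgn,tomove(o,pc+[0,0,.284],Rt))
E
```

```text
top plat 87 [ 1  1  0  0  0  0  0  0  1  0  0  0  0  0  1 11 21 33 13  5] med 0.12936 base 0.00908 head 0.25781 lamp n 12 zmin [0.1281 0.1281 0.1291]
scene plat 72 [ 0  0  0  0  0  0  0  0  0  0  0  2  2  1  0  0  0  1 41 25] med 0.1327 base 0.01203 head 0.26096 lamp n 163 zmin [0.1318 0.1325 0.147 ]
[np.float64(167.57), np.float64(167.11), np.float64(167.5)]
[np.float64(168.28), np.float64(167.72), np.float64(167.86)]
[np.float64(168.53), np.float64(167.91), np.float64(168.23)]
[np.float64(168.59), np.float64(168.16), np.float64(168.22)]
[np.float64(168.72), np.float64(168.3), np.float64(168.15)]
{'time': np.float64(11.925), 'q': array([ 0.313,  0.718,  1.78 , -1.013,  0.691,  0.108]), 'position': array([0.514, 0.213, 0.235]), 'tool_rot': array([ 0.256,  0.919, -0.181,  0.241]), 'grip_width': np.float64(0.065)}
1 ([-0.184, -2.87, -0.66], [0.433, 0.583, 1.948])
-1 ([-0.184, -2.87, -0.66], [-0.517, 0.384, -1.084])
```

{"api": "move_arm", "payload": {
  "commands": [
    [[0,0,-1.4,0,0,0],[0,0,-2.6,0,0,0.1],[0,0,-2.8,0,0,0.2],[0,0,-2.8,0,0,0.2]]
  ],
  "claw": -1
}}

```text
time: 12.42
position: [0.4743, 0.2645, 0.3272]
tool_rot: [0.346, 0.889, -0.155, 0.258]
ft_force: [-0.4, -0.3, -0.1]
grip_width: 0.0863
grip_force: 0.0
```

```bash
cat >> h.py <<'E'
def cast(c,u,v,z):
    K=c["camera_matrix"];E=c["extrinsics"];C=-E[:3,:3].T@E[:3,3]
    D=np.c_[(u-K[0,2])/K[0,0],-(v-K[1,2])/K[1,1],-np.ones(len(u))]@E[:3,:3]
    return C+D*((z-C[2])/D[:,2])[:,None]
E
python3 - <<'E'
from h import *
import pickle
o,c=pickle.load(open("w1.pkl","rb"));px=c["pixels"]
m=np.zeros(px.shape[:2],np.uint8);m[58:108,90:275]=(px[58:108,90:275].min(-1)>100)
m[:,175:][105:]=0
k,l,st,ct=cv2.connectedComponentsWithStats(m);i=1+np.argmax(st[1:,4]);v,u=np.nonzero(l==i)
print(st[i])
P=cast(c,u,v,.012)[:,:2]*1000
rod=u>182;han=u<168
e=np.linalg.eigh(np.cov(P.T))[1][:,1];e*=np.sign(e[0]);n=np.array([-e[1],e[0]]);t=P@e
print("yaw all",np.degrees(np.arctan2(e[1],e[0])),"len",np.ptp(t))
H=cast(c,u[han],v[han],.015)[:,:2]*1000;print("handle rect",cv2.minAreaRect(H.astype(np.float32)))
Q=cast(c,u[rod],v[rod],.010)[:,:2]*1000;f=np.polyfit(Q[:,0],Q[:,1],1);print("rod yaw",np.degrees(np.arctan(f[0])),"tip",Q[np.argmax(Q@e)],"y at x=446",np.polyval(f,446))
o=get_obs();print({k:np.round(o[k],3) for k in("time","q","position")})
yaw=np.radians(33);pc=np.array([.446,.130,0])
x=np.array([np.cos(yaw),np.sin(yaw),0]);z=np.array([0,0,-1]);y=np.cross(z,x)
print(tomove(o,pc+[0,0,.284],R.from_matrix(np.c_[x,y,z])))
print("hole world",(S0+RS.apply([-.08,-.055,.225])).round(4))
E
```

```text
[  96   67  168   32 2889]
yaw all 32.93263191983369 len 148.94199754844868
handle rect ((447.33990478515625, 132.36880493164062), (62.70732498168945, 26.796958923339844), 32.592079162597656)
rod yaw 32.127626226909555 tip [547.67745609 191.20876251] y at x=446 129.34496961362245
{'time': np.float64(12.425), 'q': array([ 0.431,  0.554,  1.746, -0.819,  0.873,  0.156]), 'position': array([0.474, 0.265, 0.327])}
([-0.743, -2.784, 2.162], [0.475, 0.518, 1.759])
hole world [ 0.5843 -0.0351  0.225 ]
```

{"api": "move_arm", "payload": {
  "commands": [
    [[-0.2,-0.8,0.3,0.08,0.09,0.3],[-0.35,-1.4,0.6,0.13,0.14,0.48],[-0.5,-2,1,0.19,0.2,0.7],[-0.6,-2.4,1.4,0.24,0.26,0.88],[-0.7,-2.7,1.8,0.3,0.32,1.1],[-0.743,-2.784,2.16,0.36,0.4,1.35],[-0.743,-2.784,2.16,0.43,0.47,1.58],[-0.743,-2.784,2.16,0.475,0.518,1.759],[-0.743,-2.784,2.16,0.475,0.518,1.759],[-0.743,-2.784,2.16,0.475,0.518,1.759],[-0.743,-2.784,2.16,0.475,0.518,1.759],[-0.743,-2.784,2.16,0.475,0.518,1.759]]
  ],
  "claw": 0.08
}}

```text
time: 13.92
position: [0.4458, 0.1292, 0.2828]
tool_rot: [0.959, 0.284, -0.001, 0.0]
ft_force: [0.3, -0.0, -0.0]
grip_width: 0.0398
grip_force: 0.0
```

```bash
python3 - <<'E'
from h import *
import pickle
o=get_obs();print({k:np.round(o[k],4) for k in("time","q","position","tool_rot","grip_width")})
c=camera("wrist");W=cloud(c);px=c["pixels"]
T=R.from_quat(o["tool_rot"]);L=T.inv().apply((W-o["position"]).reshape(-1,3)).reshape(W.shape)
print("tool axes",T.as_matrix().round(3).tolist())
m=(abs(L[...,1])<.02)&(L[...,0]>-.06)&(L[...,0]<.14)&(W[...,2]>-.004)&(W[...,2]<.03)&(px.min(-1)>110)
v,u=np.nonzero(m);P=L[m]
for a in np.arange(-.06,.13,.01):
    q=(P[:,0]>=a)&(P[:,0]<a+.01)
    if q.sum()>3: print(round(a,2),q.sum(),P[q].mean(0).round(4),np.ptp(P[q,1]).round(4))
pickle.dump((o,c),open("w2.pkl","wb"))
cv2.imwrite("pics/w2.png",c["pixels"])
E
```

```text
{'time': np.float64(13.925), 'q': array([ 0.041 ,  0.5252,  1.94  , -0.0022,  0.6787,  1.0372]), 'position': array([0.4458, 0.1292, 0.2828]), 'tool_rot': array([ 9.588e-01,  2.842e-01, -1.300e-03,  4.000e-04]), 'grip_width': np.float64(0.0398)}
tool axes [[0.838, 0.545, -0.002], [0.545, -0.838, -0.002], [-0.003, 0.0, -1.0]]
-0.03 92 [-2.210e-02  2.000e-04  2.647e-01] 0.0169
-0.02 211 [-0.0149 -0.      0.2643] 0.0168
-0.01 220 [-0.0049  0.0003  0.2648] 0.0181
0.0 227 [0.0051 0.0003 0.2643] 0.0173
0.01 232 [0.0151 0.0003 0.2643] 0.0172
0.02 246 [0.025  0.0007 0.2648] 0.0184
0.03 237 [0.0346 0.0006 0.2674] 0.0174
0.04 100 [0.0448 0.0008 0.2721] 0.0095
0.05 96 [0.055  0.0008 0.2721] 0.0061
0.06 101 [0.0652 0.0007 0.2718] 0.006
0.07 99 [0.0751 0.0009 0.2714] 0.0068
0.08 117 [0.0849 0.0012 0.2721] 0.0067
0.09 113 [0.0948 0.0012 0.2721] 0.0067
0.1 110 [0.1049 0.0015 0.2716] 0.0058
0.11 95 [0.1144 0.0015 0.2719] 0.0057
0.12 8 [0.1212 0.0023 0.2822] 0.0049
```

View pics/w2.png

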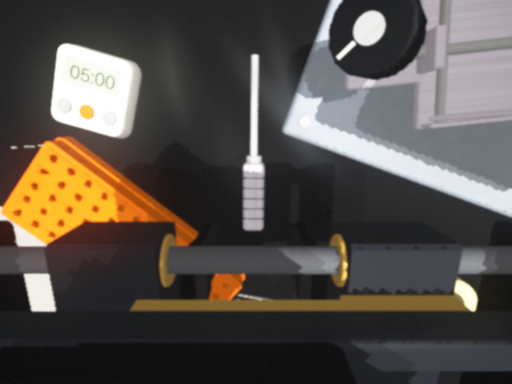

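The view shows the pin exactly along the tool axis: handle at (254,195), tip at (254,57). The timer (97,90) and the rack corner (197,238) are clear of the 40 mm finger opening.

{"api": "move_arm", "payload": {
  "commands": [
    [[0.12,0.01,1.2,0,0,0],[0.12,0.01,2.0,0,0,0],[0.12,0.01,2.45,0,0,0],[0.12,0.01,2.45,0,0,0]]
  ]
}}

```text
time: 14.48
position: [0.4498, 0.132, 0.1841]
tool_rot: [0.959, 0.284, -0.002, -0.0]
ft_force: [0.2, -0.2, -0.0]
grip_width: 0.0404
grip_force: 0.0
```

{"api": "move_arm", "payload": {
  "commands": [
    [[0,0,0,0,0,0],[0,0,0,0,0,0],[0,0,0,0,0,0],[0,0,0,0,0,0],[0,0,0,0,0,0],[0,0,0,0,0,0]]
  ],
  "claw": 1,
  "squeeze": 40
}}

```text
time: 15.22
position: [0.4502, 0.1318, 0.1857]
tool_rot: [0.959, 0.283, -0.0, 0.0]
ft_force: [-0.1, 0.4, 6.1]
grip_width: 0.0179
grip_force: 40.0
```

```bash
python3 - <<'E'
from h import *
o=get_obs();print({k:np.round(o[k],4) for k in("time","q","position","grip_width","grip_force","ft_force")})
x=RS.apply([1,0,0]);z=np.array([0,0,-1]);y=np.cross(z,x);Rt=R.from_matrix(np.c_[x,y,z])
hole=S0+RS.apply([-.08,-.055,.225]);dz=.184+.0008-.009
pre=hole-x*(.115+.04);pre[2]=.225+dz
print("pre",pre, tomove(o,pre,Rt))
E
```

```text
{'time': np.float64(15.225), 'q': array([ 4.6000e-02,  7.3090e-01,  1.9715e+00, -8.0000e-04,  4.3910e-01,
        1.0437e+00]), 'position': array([0.4502, 0.1318, 0.1857]), 'grip_width': np.float64(0.0179), 'grip_force': np.float64(39.9927), 'ft_force': array([-0.0973,  0.4278,  6.1084])}
pre [ 0.4334619  -0.07059795  0.4008    ] ([-3.1, 4.024, -5.376], [0.0, 0.0, 0.343])
```

{"api": "move_arm", "payload": {
  "commands": [
    [[0,0,-1.2,0,0,0],[-0.5,0.5,-2.7,0,0,0],[-1.5,1.5,-4.2,0,0,0.15],[-2.5,2.8,-5.37,0,0,0.343],[-3.1,4.02,-5.37,0,0,0.343],[-3.1,4.02,-5.37,0,0,0.343],[-3.1,4.02,-5.37,0,0,0.343],[-3.1,4.02,-5.37,0,0,0.343]]
  ]
}}

```text
time: 16.23
position: [0.4327, -0.0697, 0.3994]
tool_rot: [0.993, 0.115, -0.001, -0.001]
ft_force: [0.1, 0.3, -1.2]
grip_width: 0.0173
grip_force: 40.0
```

```bash
python3 - <<'E'
from h import *
import pickle
o=get_obs();print({k:np.round(o[k],4) for k in("time","q","position","grip_width","grip_force","ft_force")})
T=R.from_quat(o["tool_rot"]);print(T.as_matrix().round(4).tolist())
d={n:camera(n) for n in("wrist","top","scene")};pickle.dump((o,d),open("w3.pkl","wb"))
c=d["wrist"];W=cloud(c);L=T.inv().apply((W-o["position"]).reshape(-1,3)).reshape(W.shape);px=c["pixels"]
m=(abs(L[...,1])<.012)&(L[...,0]>.03)&(L[...,0]<.125)&(L[...,2]>.15)&(L[...,2]<.20);P=L[m]
for a in np.arange(.03,.13,.01):
    q=(P[:,0]>=a)&(P[:,0]<a+.01)
    if q.sum()>3: print(round(a,2),q.sum(),P[q].mean(0).round(4),P[q,0].max().round(4))
h=S0+RS.apply([-.08,-.055,.225])
print("hole proj",{n:np.round(proj(d[n],h),1) for n in d})
t=d["top"]["pixels"];u,v=map(int,proj(d["top"],h));
w=cv2.resize(c["pixels"],(480,360));k=cv2.resize(t[v-20:v+20,u-17:u+17],(306,360),interpolation=2)
cv2.imwrite("pics/w3.png",np.hstack([w,k]))
E
```

```text
{'time': np.float64(16.225), 'q': array([-4.1570e-01,  2.8600e-01,  1.8858e+00, -3.0000e-04,  9.7300e-01,
        9.2450e-01]), 'position': array([ 0.4327, -0.0697,  0.3994]), 'grip_width': np.float64(0.0173), 'grip_force': np.float64(39.9907), 'ft_force': array([ 0.1438,  0.326 , -1.1817])}
[[0.9735, 0.2288, -0.0031], [0.2288, -0.9735, 0.001], [-0.0027, -0.0017, -1.0]]
0.03 355 [0.0341 0.0002 0.1724] 0.04
0.04 206 [0.0451 0.0004 0.1737] 0.0499
0.05 212 [0.055  0.0003 0.1736] 0.0597
0.06 221 [0.0649 0.0003 0.1737] 0.0696
0.07 252 [7.490e-02 1.000e-04 1.738e-01] 0.0798
0.08 263 [8.500e-02 1.000e-04 1.737e-01] 0.09
0.09 292 [0.0951 0.0003 0.1738] 0.1
0.1 297 [0.1051 0.0003 0.1738] 0.11
0.11 93 [0.1116 0.0003 0.1739] 0.1134
hole proj {'wrist': array([255.2, -88.1]), 'top': array([348., 194.]), 'scene': array([286.6, 138.7])}
```

View pics/w3.png

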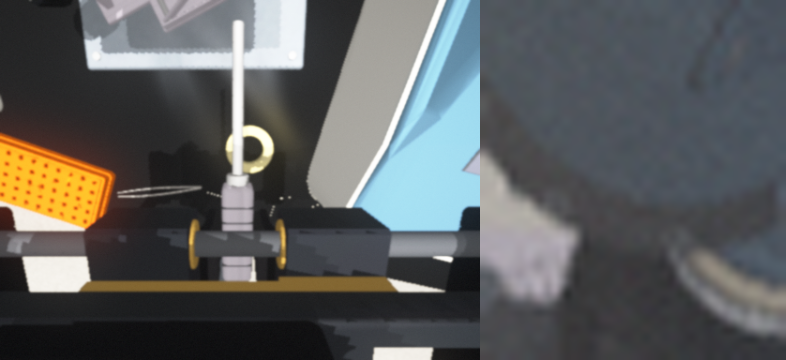

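The wrist view shows the rod straight ahead of the gripper, tip at (238,22). The arm hides the hole in the top view, so I'll check it in the first top image.

```bash
python3 - <<'E'
from h import *
import pickle
d=pickle.load(open("d0.pkl","rb"))
c=d["top"];g=c["pixels"].mean(-1).astype(int);print(g[186:202,338:360])
n=RS.apply([1,0,0]);p0=S0+RS.apply([-.08,0,0])
K=c["camera_matrix"];E=c["extrinsics"];C=-E[:3,:3].T@E[:3,3]
def onp(u,v):
    D=np.array([(u-K[0,2])/K[0,0],-(v-K[1,2])/K[1,1],-1])@E[:3,:3];q=C+D*(n@(p0-C))/(n@D);return RS.inv().apply(q-S0).round(4)
for uv in((348,194),(349,194),(348,195)):print(uv,onp(*uv))
# edges of panel at known stand points
for s in([-.08,.092,.259],[-.08,-.092,.259],[-.08,-.092,.19]):print(s,proj(c,S0+RS.apply(s)))
cv2.imwrite("pics/hole.png",cv2.resize(c["pixels"][175:215,295:370],(800,427),interpolation=cv2.INTER_NEAREST))
E
```

```text
[[243 243 244 244 245 245 245 245 245 246 246 245 246 245 246 245 245 245
  246 239 229 245]
 [215 222 222 223 230 233 237 238 240 244 243 244 244 244 244 245 245 240
  245 245 241 246]
 [154 158 160 159 169 169 183 182 196 219 210 215 221 223 225 229 233 205
  236 237 244 242]
 [161 162 163 163 162 160 162 160 162 158 156 158 162 159 159 162 168 169
  177 179 219 209]
 [163 162 159 160 158 162 160 158 161 162 160 159 161 160 160 163 158 159
  160 161 160 156]
 [160 162 162 161 160 162 162 152 155 158 160 164 154 157 160 161 162 162
  163 161 160 160]
 [162 160 162 162 159 161 152 145 149 141 145 155 145 151 154 158 162 160
  161 160 162 152]
 [163 160 162 161 163 154 142 144 147 127 128 134 146 146 153 161 161 162
  160 162 163 131]
 [162 161 164 160 161 152 142 145 157 145 141 147 153 142 152 159 163 159
  163 161 162 111]
 [161 161 162 161 160 163 141 148 158 160 159 161 152 141 145 159 162 159
  161 163 153  93]
 [161 164 163 161 162 159 149 149 146 155 154 153 145 154 154 163 161 160
  160 160 123  87]
 [164 162 162 161 162 159 162 157 153 156 152 156 155 159 159 160 162 162
  161 160  95  87]
 [162 163 160 161 162 160 160 161 163 161 162 160 162 163 162 160 159 159
  163 152  85  86]
 [161 163 163 162 163 163 162 162 162 160 161 160 163 162 158 158 162 161
  160 120  89  86]
 [160 162 160 158 162 164 163 166 157 160 164 175 175 168 165 167 162 160
  159  92  87  87]
 [160 161 163 158 159 161 157 161 155 155 170 199 197 197 194 193 187 189
  168  86  87  86]]
(348, 194) [-0.08   -0.0551  0.2251]
(349, 194) [-0.08   -0.0581  0.2255]
(348, 195) [-0.08   -0.0561  0.2199]
[-0.08, 0.092, 0.259] (np.float64(303.1590121574985), np.float64(183.3761266646993))
[-0.08, -0.092, 0.259] (np.float64(362.0464050606516), np.float64(188.51815740198427))
[-0.08, -0.092, 0.19] (np.float64(357.2991312891668), np.float64(201.4613308218633))
```

View pics/hole.png

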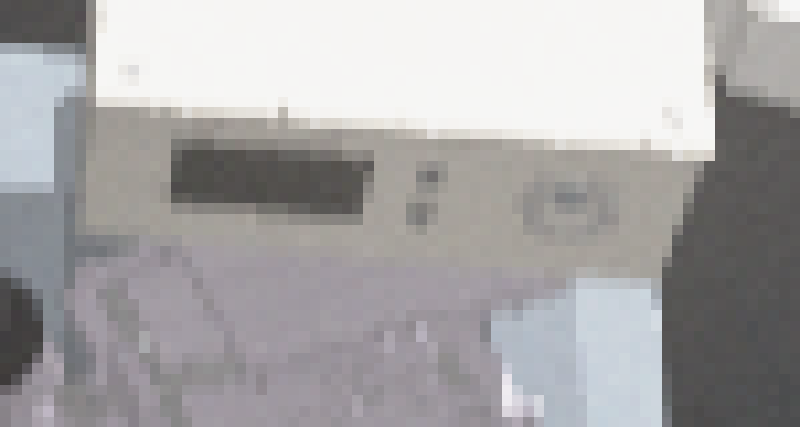

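{"api": "move_arm", "payload": {
  "commands": [
    [[0.3,0.025,-0.065,0,0,0],[0.6,0.025,-0.065,0,0,0],[0.85,0.025,-0.065,0,0,0],[1.0,0.025,-0.065,0,0,0],[1.1,0.025,-0.065,0,0,0],[1.2,0.025,-0.065,0,0,0],[1.3,0.025,-0.065,0,0,0],[1.3,0.025,-0.065,0,0,0]]
  ]
}}

```text
time: 17.38
position: [0.4844, -0.0596, 0.4027]
tool_rot: [0.993, 0.115, -0.0, 0.0]
ft_force: [-0.2, -0.1, -1.1]
grip_width: 0.0177
grip_force: 40.0
```

```bash
python3 - <<'E'
from h import *
o=get_obs();T=R.from_quat(o["tool_rot"]);print({k:np.round(o[k],4) for k in("time","position","ft_force","moment","grip_force")})
t=o["position"]+T.apply([.114,.0003,.1767]);print("tip in stand rel. hole",(RS.inv().apply(t-S0)-[-.08,-.055,.225]).round(4))
c=camera("wrist");W=cloud(c);L=T.inv().apply((W-o["position"]).reshape(-1,3)).reshape(W.shape)
m=(abs(L[...,1])<.008)&(L[...,0]>.04)&(L[...,0]<.125)&(L[...,2]>.16)&(L[...,2]<.19)
print("rod visible to x",L[m][:,0].max() if m.any() else None, L[m].mean(0).round(4))
E
```

```text
{'time': np.float64(17.375), 'position': array([ 0.4844, -0.0596,  0.4027]), 'ft_force': array([-0.2489, -0.0718, -1.088 ]), 'moment': array([-0.0987,  0.17  ,  0.0108]), 'grip_force': np.float64(39.9906)}
tip in stand rel. hole [ 0.011  -0.0014  0.0009]
rod visible to x 0.10538349358946032 [0.0817 0.0002 0.173 ]
```

{"api": "move_arm", "payload": {
  "commands": [
    [[0.15,-0.02,0.01,0,0,0],[0.3,-0.02,0.01,0,0,0],[0.4,-0.02,0.01,0,0,0],[0.48,-0.02,0.01,0,0,0],[0.54,-0.02,0.01,0,0,0],[0.54,-0.02,0.01,0,0,0],[0.54,-0.02,0.01,0,0,0]]
  ]
}}

```text
time: 18.3
position: [0.5037, -0.054, 0.4018]
tool_rot: [0.993, 0.115, -0.003, 0.0]
ft_force: [-5.5, -3.1, 2.6]
grip_width: 0.0174
grip_force: 40.0
```

```bash
python3 - <<'E'
from h import *
o=get_obs();T=R.from_quat(o["tool_rot"]);print({k:np.round(o[k],4) for k in("time","position","ft_force","moment","grip_force")})
t=o["position"]+T.apply([.114,.0003,.1767]);print("tip in stand rel. hole",(RS.inv().apply(t-S0)-[-.08,-.055,.225]).round(4))
E
```

```text
{'time': np.float64(18.3), 'position': array([ 0.5037, -0.054 ,  0.4018]), 'ft_force': array([-5.5368, -3.0917,  2.6358]), 'moment': array([-0.469 ,  0.9242, -0.1005]), 'grip_force': np.float64(40.0001)}
tip in stand rel. hole [ 0.03   -0.0001 -0.0007]
```

{"api": "move_arm", "payload": {
  "commands": [
    [[0.04,0,0,0,0,0],[0.08,0,0,0,0,0],[0.08,0,0,0,0,0]]
  ]
}}

```text
time: 18.68
position: [0.5074, -0.053, 0.4018]
tool_rot: [0.993, 0.115, -0.002, -0.0]
ft_force: [-3.5, -1.5, -0.1]
grip_width: 0.0178
grip_force: 40.0
```

```bash
python3 - <<'E'
from h import *
o=get_obs();T=R.from_quat(o["tool_rot"]);print({k:np.round(o[k],4) for k in("time","position","ft_force","moment","grip_force")},RS.inv().apply(o["ft_force"]).round(2))
t=o["position"]+T.apply([.114,.0003,.1767]);print("tip in stand rel. hole",(RS.inv().apply(t-S0)-[-.08,-.055,.225]).round(4))
g=np.mean([camera("scene")["pixels"].astype(float).mean(-1) for _ in range(4)],0)
A=np.load("lb.npz")["g"];B=np.load("la.npz")["g"]
for c in(252,254,256,258,260): print([round(166+np.interp(95,x[166:171,c],np.arange(5)),2) for x in(A,B,g)])
E
```

```text
{'time': np.float64(18.675), 'position': array([ 0.5074, -0.053 ,  0.4018]), 'ft_force': array([-3.4751, -1.4548, -0.0942]), 'moment': array([-0.2117,  0.77  ,  0.0147]), 'grip_force': np.float64(39.9905)} [-3.72 -0.62 -0.09]
tip in stand rel. hole [ 0.0342 -0.     -0.0004]
[np.float64(167.57), np.float64(167.11), np.float64(167.58)]
[np.float64(168.28), np.float64(167.72), np.float64(167.97)]
[np.float64(168.53), np.float64(167.91), np.float64(168.38)]
[np.float64(168.59), np.float64(168.16), np.float64(168.37)]
[np.float64(168.72), np.float64(168.3), np.float64(168.31)]
```

{"api": "move_arm", "payload": {
  "commands": [
    [[0.03,0,0,0,0,0],[0.06,0,0,0,0,0],[0.06,0,0,0,0,0],[0.06,0,0,0,0,0]]
  ]
}}

```text
time: 19.38
position: [0.5104, -0.0524, 0.4021]
tool_rot: [0.993, 0.115, -0.001, -0.0]
ft_force: [-3.6, -0.2, -1.0]
grip_width: 0.0176
grip_force: 40.0
```

```bash
python3 - <<'E'
from h import *
o=get_obs();T=R.from_quat(o["tool_rot"]);print({k:np.round(o[k],4) for k in("time","position","ft_force","moment")},RS.inv().apply(o["ft_force"]).round(2))
t=o["position"]+T.apply([.114,.0003,.1767]);print("tip in stand rel. hole",(RS.inv().apply(t-S0)-[-.08,-.055,.225]).round(4))
E
```

```text
{'time': np.float64(19.375), 'position': array([ 0.5104, -0.0524,  0.4021]), 'ft_force': array([-3.5895, -0.239 , -0.9821]), 'moment': array([-0.1899,  0.9125,  0.1058])} [-3.55  0.59 -0.98]
tip in stand rel. hole [ 0.0378 -0.0002  0.0002]
```

{"api": "move_arm", "payload": {
  "commands": [
    [[0.03,0,0,0,0,0],[0.05,0,0,0,0,0],[0.05,0,0,0,0,0],[0.05,0,0,0,0,0]]
  ]
}}

```text
time: 19.88
position: [0.5124, -0.052, 0.4022]
tool_rot: [0.993, 0.115, -0.001, 0.0]
ft_force: [-4.0, 0.1, -3.1]
grip_width: 0.0178
grip_force: 40.0
```

```bash
python3 - <<'E'
from h import *
import pickle
F=[]
for i in range(4):
    c=camera("wrist");o=get_obs();F.append(np.r_[RS.inv().apply(o["ft_force"]),o["moment"][1],(RS.inv().apply(o["position"]-S0)+[.08,0,0])[0]])
print(np.round(F,4));T=R.from_quat(o["tool_rot"])
W=cloud(c);L=T.inv().apply((W-o["position"]).reshape(-1,3)).reshape(W.shape)
m=(abs(L[...,1])<.011)&(L[...,0]>.0)&(L[...,0]<.125)&(L[...,2]>.15)&(L[...,2]<.19);P=L[m]
for a in np.arange(.02,.12,.004):
    q=(P[:,0]>=a)&(P[:,0]<a+.004)
    if q.any(): print(round(a,3),q.sum(),P[q].mean(0).round(4)[1:],np.ptp(P[q,1]).round(4),end=" | ")
o,d=pickle.load(open("w3.pkl","rb"));c=d["wrist"];W=cloud(c);T=R.from_quat(o["tool_rot"]);L=T.inv().apply((W-o["position"]).reshape(-1,3)).reshape(W.shape)
m=(abs(L[...,1])<.011)&(L[...,0]>.0)&(L[...,0]<.125)&(L[...,2]>.15)&(L[...,2]<.19);P=L[m];print("\nbefore")
for a in np.arange(.02,.12,.004):
    q=(P[:,0]>=a)&(P[:,0]<a+.004)
    if q.any(): print(round(a,3),q.sum(),P[q].mean(0).round(4)[1:],np.ptp(P[q,1]).round(4),end=" | ")
E
```

```text
[[-3.835   1.0645 -2.6117  1.0283 -0.0739]
 [-4.7199  1.2092 -1.5019  1.0441 -0.0739]
 [-4.2502  0.6767 -2.5896  0.9932 -0.0739]
 [-3.3586  0.8775 -1.8466  1.0682 -0.0739]]
0.02 249 [0.0002 0.1674] 0.0176 | 0.024 309 [1.000e-04 1.688e-01] 0.0179 | 0.028 196 [1.000e-04 1.714e-01] 0.0137 | 0.032 182 [1.000e-04 1.726e-01] 0.0126 | 0.036 90 [1.000e-04 1.743e-01] 0.006 | 0.04 88 [1.000e-04 1.743e-01] 0.0059 | 0.044 94 [1.000e-04 1.743e-01] 0.0059 | 0.048 90 [1.000e-04 1.742e-01] 0.0059 | 0.052 91 [1.000e-04 1.742e-01] 0.0058 | 0.056 93 [1.000e-04 1.741e-01] 0.0058 | 0.06 95 [1.000e-04 1.743e-01] 0.0057 | 0.064 95 [1.000e-04 1.743e-01] 0.0057 | 0.068 95 [1.000e-04 1.743e-01] 0.0057 | 0.072 327 [1.00e-04 1.67e-01] 0.0218 | 
before
0.02 244 [0.0002 0.1674] 0.0176 | 0.024 301 [0.0002 0.1686] 0.0178 | 0.028 203 [-0.     0.171] 0.0137 | 0.032 187 [0.0002 0.1724] 0.0125 | 0.036 82 [0.0004 0.1737] 0.0054 | 0.04 79 [0.0004 0.1737] 0.0054 | 0.044 86 [0.0003 0.1737] 0.0053 | 0.048 80 [0.0004 0.1737] 0.0053 | 0.052 85 [0.0004 0.1736] 0.0052 | 0.056 88 [0.0003 0.1737] 0.0052 | 0.06 88 [0.0003 0.1737] 0.0052 | 0.064 88 [0.0003 0.1737] 0.0052 | 0.068 95 [0.0002 0.1737] 0.0056 | 0.072 105 [1.000e-04 1.738e-01] 0.0056 | 0.076 97 [1.000e-04 1.739e-01] 0.0056 | 0.08 105 [1.000e-04 1.736e-01] 0.0055 | 0.084 105 [1.000e-04 1.736e-01] 0.0055 | 0.088 109 [0.0003 0.1739] 0.006 | 0.092 117 [0.0003 0.1738] 0.006 | 0.096 119 [0.0003 0.1738] 0.0059 | 0.1 114 [0.0003 0.1738] 0.0059 | 0.104 121 [0.0004 0.1737] 0.0058 | 0.108 123 [0.0003 0.1738] 0.0058 | 0.112 32 [0.0002 0.1741] 0.0057 |
```

{"api": "move_arm", "payload": {
  "commands": [
    [[-0.3,0,0,0,0,0],[-0.6,0,0,0,0,0],[-1.0,0,0,0,0,0],[-1.5,0,0,0,0,0],[-2.0,0,0,0,0,0],[-2.0,0,0,0,0,0],[-2.0,0,0,0,0,0]]
  ]
}}

```text
time: 20.95
position: [0.4352, -0.0707, 0.4029]
tool_rot: [0.993, 0.115, 0.001, 0.001]
ft_force: [0.6, 0.1, -0.6]
grip_width: 0.0177
grip_force: 40.0
```

```bash
python3 - <<'E'
from h import *
o=get_obs();print({k:np.round(o[k],4) for k in("time","q","position","ft_force","grip_width")})
yaw=np.radians(33);x=np.array([np.cos(yaw),np.sin(yaw),0]);z=np.array([0,0,-1]);Rt=R.from_matrix(np.c_[x,np.cross(z,x),z])
for h in(.26,.1875):print(h,tomove(o,[.4500,.1318,h],Rt))
gap("scene")
E
```

```text
{'time': np.float64(20.95), 'q': array([-4.1550e-01,  2.8330e-01,  1.8772e+00, -5.0000e-04,  9.7910e-01,
        9.2540e-01]), 'position': array([ 0.4352, -0.0707,  0.4029]), 'ft_force': array([ 0.604 ,  0.1138, -0.6356]), 'grip_width': np.float64(0.0177)}
0.26 ([1.511, -4.85, 3.566], [0.002, -0.001, -0.346])
0.1875 ([1.508, -4.853, 5.378], [0.002, -0.001, -0.346])
scene plat 239 [ 4  0  1  2  2  1  3  3  0  0  5 13 16 22  3  4  5  7 88 60] med 0.13218 base 0.012 head 0.26096 lamp n 244 zmin [0.1317 0.1322 0.1455]
```

{"api": "move_arm", "payload": {
  "commands": [
    [[-0.3,-1.2,0,0,0,0],[-0.3,-2.6,0,0,0,-0.1],[0.2,-4.0,0,0,0,-0.25],[1.2,-4.8,0,0,0,-0.346],[1.51,-4.85,1.4,0,0,-0.346],[1.51,-4.85,2.8,0,0,-0.346],[1.51,-4.85,4.2,0,0,-0.346],[1.51,-4.85,4.9,0,0,-0.346],[1.51,-4.85,4.9,0,0,-0.346],[1.51,-4.85,4.9,0,0,-0.346]]
  ]
}}

```text
time: 22.25
position: [0.4497, 0.1324, 0.2069]
tool_rot: [0.959, 0.285, 0.001, 0.0]
ft_force: [-0.6, -0.1, -0.7]
grip_width: 0.0177
grip_force: 40.0
```

```bash
python3 - <<'E'
from h import *
o=get_obs();print({k:np.round(o[k],4) for k in("time","q","position","tool_rot","ft_force","grip_width")},R.from_quat(o["tool_rot"]).as_matrix().round(4).tolist())
E
```

```text
{'time': np.float64(22.25), 'q': array([ 4.7400e-02,  6.8510e-01,  1.9674e+00, -7.0000e-04,  4.8790e-01,
        1.0417e+00]), 'position': array([0.4497, 0.1324, 0.2069]), 'tool_rot': array([9.586e-01, 2.846e-01, 5.000e-04, 3.000e-04]), 'ft_force': array([-0.566 , -0.1244, -0.7191]), 'grip_width': np.float64(0.0177)} [[0.838, 0.5457, 0.0012], [0.5457, -0.838, -0.0003], [0.0009, 0.0009, -1.0]]
```

Down 20.5 mm to just touch, release, and rise.

{"api": "move_arm", "payload": {
  "commands": [
    [[0,0,0.25,0,0,0],[0,0,0.42,0,0,0],[0,0,0.51,0,0,0],[0,0,0.52,0,0,0],[0,0,0.52,0,0,0]]
  ]
}}

```text
time: 22.88
position: [0.4488, 0.1322, 0.1857]
tool_rot: [0.959, 0.284, -0.0, 0.0]
ft_force: [0.3, -0.2, 3.7]
grip_width: 0.0177
grip_force: 40.0
```

{"api": "move_arm", "payload": {
  "commands": [
    [[0,0,0,0,0,0],[0,0,0,0,0,0],[0,0,0,0,0,0],[0,0,0,0,0,0],[0,0,-0.5,0,0,0],[0,0,-1.5,0,0,0],[0,0,-3.0,0,0,0],[-0.5,0,-4.5,0,0,0],[-0.5,0,-4.5,0,0,0],[-0.5,0,-4.5,0,0,0]]
  ],
  "claw": 0.1
}}

```text
time: 24.12
position: [0.4319, 0.1214, 0.3654]
tool_rot: [0.959, 0.284, -0.0, 0.0]
ft_force: [-0.1, 0.5, 0.0]
grip_width: 0.0395
grip_force: 0.0
```

```bash
python3 - <<'E'
from h import *
o=get_obs();print({k:np.round(o[k],4) for k in("time","position","ft_force","grip_width")})
c=camera("scene");gap("scene");gap("top")
a=np.hstack([cv2.resize(c["pixels"][110:250,190:340],(430,400),interpolation=2),cv2.resize(c["pixels"][148:190,230:285],(360,400),interpolation=2)])
cv2.imwrite("pics/end.png",a)
w=camera("wrist");W=cloud(w);m=(np.hypot(W[...,0]-.45,W[...,1]-.132)<.12)&(w["pixels"].min(-1)>110)&(W[...,2]<.05)
T=R.from_quat(o["tool_rot"]);L=T.inv().apply((W-o["position"]).reshape(-1,3)).reshape(W.shape);m&=abs(L[...,1])<.012
for a in(.0,.02,.06,.08,.1,.12):
    q=m&(L[...,0]>a)&(L[...,0]<a+.015)
    if q.any(): print(a,q.sum(),L[q][:,1].mean().round(4),"z",np.median(W[q][:,2]).round(4))
E
```

```text
{'time': np.float64(24.125), 'position': array([0.4319, 0.1214, 0.3654]), 'ft_force': array([-0.1356,  0.4937,  0.0063]), 'grip_width': np.float64(0.0395)}
scene plat 241 [ 1  1  1  3  1  1  3  1  2  2  6 13 17 20  2  4 11  9 76 67] med 0.13198 base 0.01212 head 0.26093 lamp n 244 zmin [0.1315 0.1322 0.146 ]
top plat 52 [ 3  0  0  0  0  0  0  0  0  0  0  0  0  0  1  5  7 22  9  5] med 0.12969 base 0.00908 head 0.25784 lamp n 14 zmin [0.1262 0.1267 0.129 ]
0.0 208 0.0003 z 0.0185
0.02 236 0.0003 z 0.0185
0.06 101 0.0007 z 0.0116
0.08 104 0.0007 z 0.0117
0.1 105 0.0007 z 0.0119
0.12 97 0.0007 z 0.0118
```

View pics/end.png

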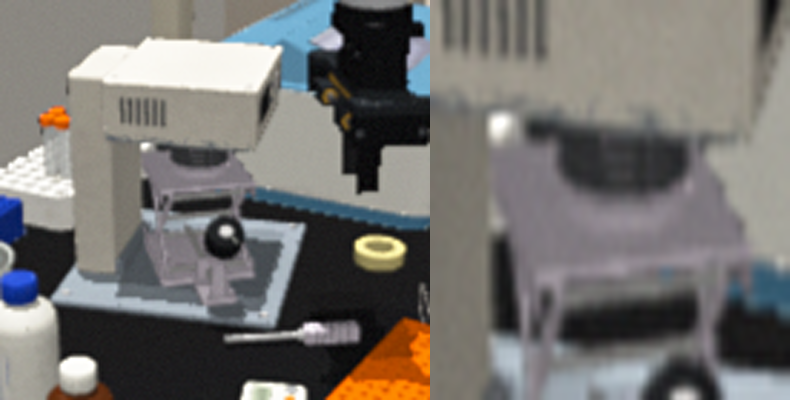

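The final view shows the module standing on the platform at (630,170), the pin flat on the bench at (290,333), and the gripper clear of everything.

```bash
python3 -c "
from rig import *
print(hand_in())"
```

```text
the job is handed in; nothing more can be done
None
```

The job is handed in after about 24 s of robot time: the platform supports the module with roughly 1 mm of lift, the pin went in far enough to trip the catch (judged by depth, since the catch can't be seen), the pin lies flat back in its place, and I saw no bottle, timer or tape moved.

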